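# Stock the finishing drawer with wax tins and marking pens

### The job

Pull the drawer of the bench-top unit open by its handle, set exactly three of the four blue wax tins side by side and flat on the floor of its wide left bay, and lay every marking pen from the bench in its narrow right bay. Leave the fourth blue tin standing on the bench and the things on top of the unit where they are, then push the drawer fully shut and let go.

Things in the scene. Friction and masses are not known exactly. Their poses are not given: they have to be found in the camera images.
- unit: fixed grey drawer unit on the bench, 190 mm deep when shut (without handle), 340 wide, 85 high (flat top), one green-fronted drawer. Origin: centre of its underside; x to its back, y to its left, z up. At yaw 0 its front faces the robot. Beware: a fixed jack with a shoe, up to 0.53 m high, stands at the bench's near left edge (x 0.1 to 0.3, y 0.15 to 0.45): go round its far side.
- drawer (a joint): how far the drawer is out: 0 m shut, 0.150 m fully open (stop). It slides along the unit's -x, straight out of the front, with about 2.5 N of friction, stays where it is left, and its underside is 14 mm above the bench. Fully open, the whole inside of the drawer lies in front of the unit.
- drawer_handle (a point): centre of the drawer's steel bar handle, which lies level along the unit's y: bar 11 mm thick, 120 mm long with a foot 51 mm either side of the middle, its centre 35 mm in front of the drawer's front face and 50 mm above the bench. It moves with the drawer. Axes as the unit's.
- tin_bay (a point): centre of the floor of the wide left bay of the drawer, moving with it; axes as the unit's. The bay measures 150 mm along x by 222 mm along y; its floor is 19 mm above the bench, its walls rise 35 mm above the floor (the divider to the pen bay 32 mm).
- pen_bay (a point): centre of the floor of the narrow right bay of the drawer, moving with it; axes as the unit's. The bay measures 150 mm along x by 79 mm along y; same floor and walls as the left bay. Pens go in lying along x.
- tin_a: round flat tin of edge wax with a dark blue body and lid, 64 mm diameter, 25 mm high, about 60 to 130 g; all four are alike. Origin: centre of its underside, z up. At the start it stands on the bench top (z = 0), left of the unit.
- tin_b: round flat tin of edge wax with a dark blue body and lid, 64 mm diameter, 25 mm high, about 60 to 130 g; all four are alike. Origin: centre of its underside, z up. At the start it stands on the bench top (z = 0), left of the unit.
- tin_c: round flat tin of edge wax with a dark blue body and lid, 64 mm diameter, 25 mm high, about 60 to 130 g; all four are alike. Origin: centre of its underside, z up. At the start it stands on the bench top (z = 0), left of the unit.
- tin_d: round flat tin of edge wax with a dark blue body and lid, 64 mm diameter, 25 mm high, about 60 to 130 g; all four are alike. Origin: centre of its underside, z up. At the start it stands on the bench top (z = 0), left of the unit.
- pen_a: marking pen with a white barrel and a coloured cap, 131 mm long, 12 mm wide, 11 mm high for gripping, 12 g, lying on the bench left of the unit at the start; its own y axis runs along the pen. Origin: mid-length on its underside. Two to four of the pens are there; an absent one reads None. Red cap.
- pen_b: marking pen with a white barrel and a coloured cap, 131 mm long, 12 mm wide, 11 mm high for gripping, 12 g, lying on the bench left of the unit at the start; its own y axis runs along the pen. Origin: mid-length on its underside. Two to four of the pens are there; an absent one reads None. Blue cap.
- pen_c: marking pen with a white barrel and a coloured cap, 131 mm long, 12 mm wide, 11 mm high for gripping, 12 g, lying on the bench left of the unit at the start; its own y axis runs along the pen. Origin: mid-length on its underside. Two to four of the pens are there; an absent one reads None. Red cap.
- pen_d: marking pen with a white barrel and a coloured cap, 131 mm long, 12 mm wide, 11 mm high for gripping, 12 g, lying on the bench left of the unit at the start; its own y axis runs along the pen. Origin: mid-length on its underside. Two to four of the pens are there; an absent one reads None. Blue cap.
- cream_tin: a different, cream coloured tin, 60 mm diameter, 25 mm high, standing on top of the unit near its left end: a bystander, not to be moved. Origin: centre of its underside.
- red_thread: cone of red thread, 50 mm diameter, 68 mm high, standing on top of the unit about its middle: a bystander, not to be moved. Origin: centre of its underside.
Things that resemble listed ones, but are neither listed nor needed, are in the scene too. Leave any black look-alike of the pen_d alone.

How it is judged:
On the way, in this order (a step that is already met when the one before it is completed fails the run):
1. the drawer is pulled well open (more than 120 mm) (value of joint drawer above 0.12 m), for 0.2 s.
2. exactly three blue tins stand flat in the left bay, the fourth stands on the bench, and every pen lies in the right bay ((((height (world z) of tin_a between -0.01 and 0.012 m and angle between tin_a's own z axis and vertical below 0.2 rad) and (x of tin_b in the frame of tin_bay between -0.075 and 0.075 m and y of tin_b in the frame of tin_bay between -0.111 and 0.111 m and z of tin_b in the frame of tin_bay between -0.005 and 0.008 m and angle between tin_b's own z axis and vertical below 0.2 rad) and (x of tin_c in the frame of tin_bay between -0.075 and 0.075 m and y of tin_c in the frame of tin_bay between -0.111 and 0.111 m and z of tin_c in the frame of tin_bay between -0.005 and 0.008 m and angle between tin_c's own z axis and vertical below 0.2 rad) and (x of tin_d in the frame of tin_bay between -0.075 and 0.075 m and y of tin_d in the frame of tin_bay between -0.111 and 0.111 m and z of tin_d in the frame of tin_bay between -0.005 and 0.008 m and angle between tin_d's own z axis and vertical below 0.2 rad)) or ((height (world z) of tin_b between -0.01 and 0.012 m and angle between tin_b's own z axis and vertical below 0.2 rad) and (x of tin_a in the frame of tin_bay between -0.075 and 0.075 m and y of tin_a in the frame of tin_bay between -0.111 and 0.111 m and z of tin_a in the frame of tin_bay between -0.005 and 0.008 m and angle between tin_a's own z axis and vertical below 0.2 rad) and (x of tin_c in the frame of tin_bay between -0.075 and 0.075 m and y of tin_c in the frame of tin_bay between -0.111 and 0.111 m and z of tin_c in the frame of tin_bay between -0.005 and 0.008 m and angle between tin_c's own z axis and vertical below 0.2 rad) and (x of tin_d in the frame of tin_bay between -0.075 and 0.075 m and y of tin_d in the frame of tin_bay between -0.111 and 0.111 m and z of tin_d in the frame of tin_bay between -0.005 and 0.008 m and angle between tin_d's own z axis and vertical below 0.2 rad)) or ((height (world z) of tin_c between -0.01 and 0.012 m and angle between tin_c's own z axis and vertical below 0.2 rad) and (x of tin_a in the frame of tin_bay between -0.075 and 0.075 m and y of tin_a in the frame of tin_bay between -0.111 and 0.111 m and z of tin_a in the frame of tin_bay between -0.005 and 0.008 m and angle between tin_a's own z axis and vertical below 0.2 rad) and (x of tin_b in the frame of tin_bay between -0.075 and 0.075 m and y of tin_b in the frame of tin_bay between -0.111 and 0.111 m and z of tin_b in the frame of tin_bay between -0.005 and 0.008 m and angle between tin_b's own z axis and vertical below 0.2 rad) and (x of tin_d in the frame of tin_bay between -0.075 and 0.075 m and y of tin_d in the frame of tin_bay between -0.111 and 0.111 m and z of tin_d in the frame of tin_bay between -0.005 and 0.008 m and angle between tin_d's own z axis and vertical below 0.2 rad)) or ((height (world z) of tin_d between -0.01 and 0.012 m and angle between tin_d's own z axis and vertical below 0.2 rad) and (x of tin_a in the frame of tin_bay between -0.075 and 0.075 m and y of tin_a in the frame of tin_bay between -0.111 and 0.111 m and z of tin_a in the frame of tin_bay between -0.005 and 0.008 m and angle between tin_a's own z axis and vertical below 0.2 rad) and (x of tin_b in the frame of tin_bay between -0.075 and 0.075 m and y of tin_b in the frame of tin_bay between -0.111 and 0.111 m and z of tin_b in the frame of tin_bay between -0.005 and 0.008 m and angle between tin_b's own z axis and vertical below 0.2 rad) and (x of tin_c in the frame of tin_bay between -0.075 and 0.075 m and y of tin_c in the frame of tin_bay between -0.111 and 0.111 m and z of tin_c in the frame of tin_bay between -0.005 and 0.008 m and angle between tin_c's own z axis and vertical below 0.2 rad))) and x of pen_a in the frame of pen_bay between -0.075 and 0.075 m and y of pen_a in the frame of pen_bay between -0.04 and 0.04 m and z of pen_a in the frame of pen_bay between -0.005 and 0.03 m and x of pen_b in the frame of pen_bay between -0.075 and 0.075 m and y of pen_b in the frame of pen_bay between -0.04 and 0.04 m and z of pen_b in the frame of pen_bay between -0.005 and 0.03 m and x of pen_c in the frame of pen_bay between -0.075 and 0.075 m and y of pen_c in the frame of pen_bay between -0.04 and 0.04 m and z of pen_c in the frame of pen_bay between -0.005 and 0.03 m and x of pen_d in the frame of pen_bay between -0.075 and 0.075 m and y of pen_d in the frame of pen_bay between -0.04 and 0.04 m and z of pen_d in the frame of pen_bay between -0.005 and 0.03 m), for 0.2 s.
At the end, for the whole second after the job is handed in: Drawer shut to within 8 mm; exactly three blue tins flat on the left bay's floor (within 8 mm and 0.2 rad), the fourth standing on the bench; every pen present lies in the right bay (its middle inside, at most 30 mm above the floor); all at rest (all of step 2 and value of joint drawer below 0.008 m and linear speed of each of tin_a, tin_b, tin_c, tin_d, pen_a, pen_b, pen_c, pen_d below 0.02 m/s); the robot touches nothing.
It fails at once if the cream tin or the thread cone on top of the unit is moved more than 50 mm or the cone tipped over (distance of any of cream_tin, red_thread from where it was at the start of the episode above 0.05 m or angle between red_thread's own z axis and vertical above 0.6 rad).
Of pen_a, pen_b, pen_c, pen_d only 2 to 4 are there at a start; the rules pass over those that are not, and their reading is None.
At some moment in a run one of tin_a, tin_b, tin_c, tin_d, pen_a, pen_b, pen_c, pen_d may be knocked a few centimetres aside while the robot is not near it.
It also fails if it takes over 210 s, if anything falls off the work surface, if the arm or the gripper's body presses on something with over 40 N, if the wrist force passes 120 N, or if a joint passes its speed limit or range.

### The arm

A 6-joint arm with a two-finger parallel gripper is mounted at the origin on a cart in front of the work surface, level with it; the furniture and walls round the work are solid. World frame = base frame: x ahead of the robot, y to its left, z up, the work surface at z = 0. Lengths are in m, angles in rad, forces in N, time in s.
With the tool pointing down it reaches from about 0.25 to 0.725 m from the base axis. Payload 4 kg.
Tool frame: the origin (TCP) lies midway between the tips of the shut fingers; the grasp point (between the pads) lies 19 mm behind it (bot.grip_point_offset is the distance from the TCP to the grasp point, in m); z points along the fingers, y is the line along which they close (so a half turn about z gives the same grasp; the last joint's range is limited). The gripper opens to 85 mm and grips with 20 to 120 N. Pads are 22 mm wide; open, the fingers measure 114 mm over their backs; the gripper's body (76 mm by 85 mm) begins 54 mm behind the grasp point. The pads swing forward as they close: fully open they stand 13 mm farther back than shut.
Start: joints at [-1.11, 0.241, 0.005, 1.335, 0, 1.571], TCP at [0.222, -0.448, 0.231] pointing down, gripper open.
Joint ranges: [-2.72, 2.72], [-1.05, 1.87], [-1.09, 1.28], [-1.99, 2.15], [-1.42, 1.44], [-3.14, 3.14]. Speed limits (rad/s): [2.79, 2.79, 3.14, 3.14, 3.14, 3.14].

### API

Orientations are given as a unit quaternion [x, y, z, w].
In Python, from workcell import bot gives the robot as it stands.
- The arm moves only by the tool step_arm, never from a script. Its argument "targets" is text: rows parted by semicolons, each of 7 numbers parted by spaces: the opening, from -1 (shut) to 1 (fully open), so that 0 is half open, then the shift along the world's x, y, z normalised to -1 to 1, where 1 is 0.5 m, then the turn, a rotation vector about the world's x, y, z normalised to -1 to 1, where 1 is pi/4 rad. In form: gripper x y z wx wy wz; .... A call has 1 to 10 rows; each row is the pose to reach, as a shift and turn from the pose commanded when the call began; what a row does not reach only later rows make up. A row lasts 1/12 s, in which the tool goes at most 41.7 mm and 7.16 degrees, less where a joint would pass 70% of its speed; a pose out of reach is approached as far as the arm can. A call with a number of a shift or a turn outside -1 to 1 is refused whole. A call with a gripper value outside its range is refused whole. The fingers move at their own pace and stop on an object; the grip force is fixed at half the most. Time passes only in rows, so rows that repeat a pose let the fingers close. It gives the time, the measured TCP pose, the force, the opening and the grip force at its end, in the units of the state.
- bot.get_obs(): the state, without advancing time (a new reading comes with each control period).
- bot.camera(name): name is "scene" or "top" or "wrist"; returns the picture (384x512x3 uint8, red, green, blue); there is no depth.
- bot.camera_info(name): a dict with "vertical_fov" (degrees; the focal length in pixels is half the picture's height over the tangent of half this angle, whatever the lens; pixels are square), "cx", "cy" (the principal point, pixels), "pose" (4x4, takes a point from camera to world coordinates). Camera axes: x right, y up, looking along -z (the intrinsics and any distortion apply to the point x, -y, -z); pixel columns grow to the right and rows downward; lengths in m; the calibration is good to about 2 mm. The wrist camera is an equidistant fisheye: a pixel r from the principal point sees the ray r / f radians off the axis. A picture is of the moment at which its call begins: read the wrist's pose just before it. camera_info takes no time and is no camera call; for the wrist camera it gives the pose at the moment of the call.
- bot.job_done(): hands the job in; it is judged then, once.
The state is a dict: "clock": time; "joint_pos": joint angles; "joint_vel": joint speeds; "tau": joint torques, N m; "eef_pos": TCP position; "tool_rot": TCP orientation; "ft_force": force on the tool from outside, world axes, zero at the start; "ft_torque": the same for the moment, N m; "grip_width": finger opening in m; "grasp_force": force on a finger pad.
Only numpy, scipy, OpenCV 4.12 (cv2) and the standard library are available. Lean on these libraries where they do the work, as an engineer would, in place of code of your own. Each camera call takes 0.05 s, during which the arm holds its last target. There are 200 camera calls.

## Working session

There is one attempt and no reset: what is moved stays moved. The work goes in short steps, Python scripts to look and compute and a tool call to move; the robot and the scene stay as the last step left them, time stands still between calls to the robot, and variables do not carry over. Pictures are saved under pics/ and viewed, at most 14 in all, crops included, and the job is handed in when it is done.

Besides the shell and the picture viewer there is one more tool, called as name(argument=value, ...) on one line, values as JSON. step_arm: Moves the arm, as the interface text tells. Scaled input: -1 to 1 covers 0.5 m each way for a shift and pi/4 rad each way for a turn. Its arguments: {"type":"object","properties":{"targets":{"type":"string"}},"required":["targets"]}

```bash
mkdir -p pics; ls
cat > h.py <<'E'
from workcell import bot
import numpy as np, cv2
def snap(cam,fn,crop=None,scale=1):
    im=bot.camera(cam)[:,:,::-1]
    if crop: x0,y0,x1,y1=crop; im=im[y0:y1,x0:x1]
    if scale!=1: im=cv2.resize(im,None,fx=scale,fy=scale,interpolation=cv2.INTER_CUBIC)
    cv2.imwrite('pics/'+fn,im)
def ray(cam,u,v,info=None):
    i=info or bot.camera_info(cam); f=192/np.tan(np.radians(i['vertical_fov'])/2)
    dx,dy=u-i['cx'],v-i['cy']
    if cam=='wrist':
        r=np.hypot(dx,dy); t=r/f; s=np.sin(t)/max(r,1e-9); d=np.array([dx*s,-dy*s,-np.cos(t)])
    else: d=np.array([dx/f,-dy/f,-1])
    P=np.array(i['pose']); return P[:3,3],P[:3,:3]@d
def px(cam,u,v,z,info=None):
    o,d=ray(cam,u,v,info); return o+d*(z-o[2])/d[2]
E
python3 - <<'E'
from h import *
for c in ('top','scene'):
    snap(c,c+'1.png',None,1.5); print(c,bot.camera_info(c))
print(bot.get_obs())
E
```

```text
pics
top {'vertical_fov': 53.78106471937603, 'cx': 260.72769813211886, 'cy': 186.78352295845625, 'pose': array([[-0.02676717,  0.99000675, -0.1384563 ,  0.41438125],
       [-0.99946986, -0.02907262, -0.01465528,  0.05021522],
       [-0.01853412,  0.13799062,  0.99026011,  1.13613866],
       [ 0.        ,  0.        ,  0.        ,  1.        ]])}
scene {'vertical_fov': 54.912766508450055, 'cx': 254.83092655978894, 'cy': 192.469740685701, 'pose': array([[-0.82799179,  0.34160711, -0.44467312,  0.08597129],
       [-0.56057   , -0.52380449,  0.64139702,  0.77242214],
       [-0.01381599,  0.78034187,  0.62520051,  0.7697397 ],
       [ 0.        ,  0.        ,  0.        ,  1.        ]])}
{'clock': 0.1, 'joint_pos': array([-1.11002311e+00,  2.41359708e-01,  3.91393788e-03,  1.33521236e+00,
        1.73677194e-05,  1.57082883e+00]), 'joint_vel': array([-7.20953294e-04,  3.39697074e-04,  2.58431815e-03, -2.49494136e-03,
        8.01797063e-04, -9.32191718e-05]), 'tau': array([-2.81051980e-04, -3.73136294e+01,  2.53010577e+01,  1.08366806e-02,
       -7.18456999e-05, -1.86200282e-05]), 'eef_pos': array([ 0.22208322, -0.44736481,  0.23051195]), 'tool_rot': array([ 9.73581474e-01,  2.28338008e-01, -2.04135165e-04, -9.08284198e-04]), 'ft_force': array([ 0.17252181,  0.29541353, -0.20695705]), 'ft_torque': array([ 0.02586629, -0.02207455,  0.01665893]), 'grasp_force': 0.0, 'grip_width': 0.08551567089856693}
```

View pics/top1.png

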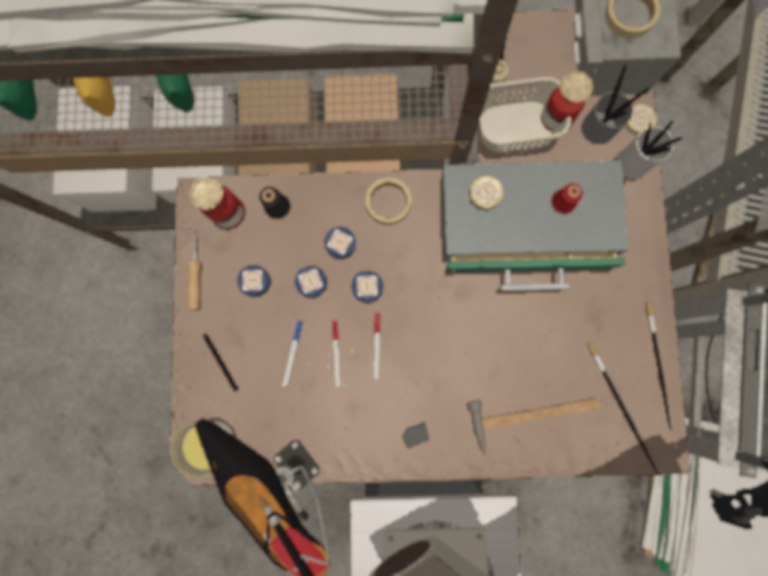

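View pics/scene1.png

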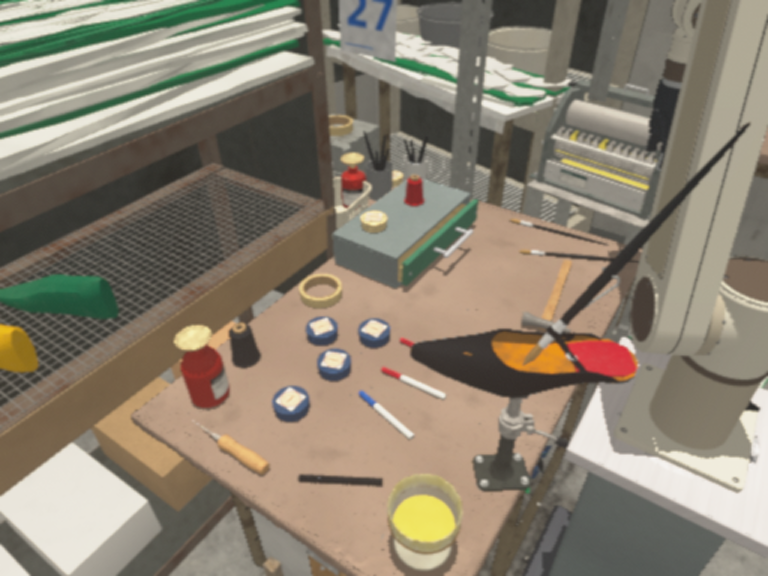

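The top view (1.5x pixels) shows blue tins at (340,242), (254,281), (311,282) and (367,286). The pens are blue at (292,353), red at (336,353) and red at (377,346), with a black look-alike at (221,362). The handle bar runs (502,287) to (568,286). Next I'll convert these to world positions.

Run:
```python
from h import *
i=bot.camera_info('top')
def p(n,u,v,z): print(n,np.round(px('top',u/1.5,v/1.5,z,i)[:2],3))
for n,u,v in [('t1',340,242),('t2',254,281),('t3',311,282),('t4',367,286)]: p(n,u,v,.025)
for n,u,v in [('blue cap',299,323),('blue end',286,385),('r1 cap',335,322),('r1 end',337,386),('r2cap',378,314),('r2 end',376,378),('black',206,336),('black2',237,389)]: p(n,u,v,.008)
p('hl',502,288,.05);p('hr',568,287,.05)
for u,v in [(445,165),(622,165),(625,250),(447,252)]: p('unit',u,v,.085)
p('front l',449,268,.05);p('front r',622,264,.05)
p('cream',487,190,.11);p('thread',573,190,.153)
```

```text
t1 [0.65  0.167]
t2 [0.576 0.339]
t3 [0.571 0.225]
t4 [0.56  0.115]
blue cap [0.491 0.253]
blue end [0.371 0.279]
r1 cap [0.491 0.181]
r1 end [0.366 0.178]
r2cap [0.505 0.095]
r2 end [0.379 0.102]
black [0.471 0.438]
black2 [0.365 0.375]
hl [ 0.545 -0.146]
hr [ 0.543 -0.272]
unit [ 0.781 -0.044]
unit [ 0.77  -0.381]
unit [ 0.605 -0.373]
unit [ 0.612 -0.041]
front l [ 0.587 -0.046]
front r [ 0.585 -0.379]
cream [ 0.722 -0.117]
thread [ 0.704 -0.263]
```

step_arm(targets="0.2 0.64 0.47 -0.06 0 0 1;0.2 0.64 0.47 -0.06 0 0 1;0.2 0.64 0.47 -0.06 0 0 1;0.2 0.64 0.47 -0.06 0 0 1;0.2 0.64 0.47 -0.06 0 0 1;0.2 0.64 0.47 -0.06 0 0 1;0.2 0.64 0.47 -0.06 0 0 1;0.2 0.64 0.47 -0.06 0 0 1;0.2 0.64 0.47 -0.06 0 0 1;0.2 0.64 0.47 -0.06 0 0 1")

```text
clock: 0.93
eef_pos: [0.545, -0.2096, 0.2001]
tool_rot: [0.811, 0.585, 0.0, -0.001]
ft_force: [0.8, -0.2, 0.0]
grip_width: 0.0512
grasp_force: 0.0
```

step_arm(targets="0.2 0 0 0 0 0 0.39;0.2 0 0 0 0 0 0.39;0.2 0 0 0 0 0 0.39;0.2 0 0 0 0 0 0.39;0.2 0 0 0 0 0 0.39")

```text
clock: 1.35
eef_pos: [0.5421, -0.2127, 0.2008]
tool_rot: [0.714, 0.7, -0.0, -0.0]
ft_force: [0.0, 0.6, 0.4]
grip_width: 0.0512
grasp_force: 0.0
```

Run:
```python
from h import *
i=bot.camera_info('wrist'); np.save('wi.npy',i['pose']); print(i); snap('wrist','w1.png',None,1.5); o=bot.get_obs(); print(o['eef_pos'],o['tool_rot'],o['joint_pos'],o['grip_width'])
```

```text
{'vertical_fov': 65.70646984690485, 'cx': 259.3432426913182, 'cy': 191.3376421865883, 'pose': array([[ 0.99981399,  0.01803872,  0.00682498,  0.54306139],
       [-0.01925347,  0.95426417,  0.29834408, -0.13664904],
       [-0.00113109, -0.29841999,  0.95443398,  0.34222296],
       [ 0.        ,  0.        ,  0.        ,  1.        ]])}
[ 0.54207983 -0.21282451  0.20093018] [ 7.14130471e-01  7.00012511e-01 -1.64609401e-04 -3.55635365e-04] [-3.74112179e-01  4.18898188e-01  1.78238671e-01  1.33092052e+00
 -9.58340840e-06  1.21665030e+00] 0.05131132008306519
```

View pics/w1.png

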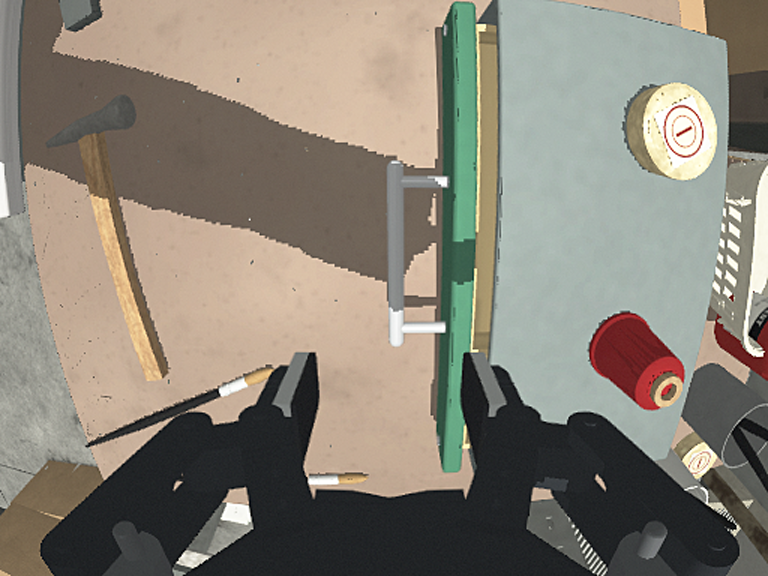

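The wrist view (1.5x) shows the handle bar from (396,162) to (396,343), with the front face at x≈447. The drawer is already slightly open.

Run:
```python
from h import *
i=bot.camera_info('wrist')
def p(n,u,v,z): print(n,np.round(px('wrist',u/1.5,v/1.5,z,i)[:2],3))
p('h1',396,162,.05);p('h2',396,343,.05)
p('f1',448,10,.054);p('f2',447,460,.054)
p('u1',498,30,.085);p('u2',494,380,.085)
```

```text
h1 [ 0.547 -0.144]
h2 [ 0.545 -0.27 ]
f1 [ 0.582 -0.042]
f2 [ 0.586 -0.377]
u1 [ 0.607 -0.063]
u2 [ 0.61  -0.284]
```

step_arm(targets="-0.34 0.004 0.012 -0.1 0 0 0;-0.34 0.004 0.012 -0.16 0 0 0;-0.34 0.004 0.012 -0.22 0 0 0;-0.34 0.004 0.012 -0.26 0 0 0;-0.34 0.004 0.012 -0.3 0 0 0;-0.34 0.004 0.012 -0.32 0 0 0;-0.34 0.004 0.012 -0.34 0 0 0;-0.34 0.004 0.012 -0.34 0 0 0")

```text
clock: 2.07
eef_pos: [0.5456, -0.2071, 0.032]
tool_rot: [0.714, 0.7, 0.001, 0.001]
ft_force: [0.5, 0.5, 0.6]
grip_width: 0.0284
grasp_force: 0.0
```

step_arm(targets="-1 0 0 0 0 0 0;-1 0 0 0 0 0 0;-1 0 0 0 0 0 0;-1 0 0 0 0 0 0;-1 0 0 0 0 0 0")

```text
clock: 2.48
eef_pos: [0.5457, -0.2074, 0.0325]
tool_rot: [0.714, 0.701, 0.001, 0.001]
ft_force: [1.0, -0.8, 4.8]
grip_width: 0.009
grasp_force: 58.6
```

step_arm(targets="-1 -0.03 0 0 0 0 0;-1 -0.06 0 0 0 0 0;-1 -0.1 0 0 0 0 0;-1 -0.14 0 0 0 0 0;-1 -0.18 0 0 0 0 0;-1 -0.22 0 0 0 0 0;-1 -0.25 0 0 0 0 0;-1 -0.27 0 0 0 0 0;-1 -0.27 0 0 0 0 0")

```text
clock: 3.23
eef_pos: [0.4076, -0.2061, 0.0324]
tool_rot: [0.714, 0.7, 0.0, -0.001]
ft_force: [-2.8, 3.6, 10.5]
grip_width: 0.009
grasp_force: 61.7
```

step_arm(targets="-1 -0.008 0 0 0 0 0;-1 -0.014 0 0 0 0 0;-1 -0.014 0 0 0 0 0")

```text
clock: 3.48
eef_pos: [0.4071, -0.2062, 0.0325]
tool_rot: [0.713, 0.701, 0.005, 0.003]
ft_force: [10.9, 5.3, -1.3]
grip_width: 0.0089
grasp_force: 60.4
```

step_arm(targets="-0.34 0.01 0 0 0 0 0;-0.34 0.01 0 0 0 0 0;-0.34 0.01 0 0 0 0 0;-0.34 0.01 0 0.06 0 0 0;-0.34 0.01 0 0.14 0 0 0;0 0.05 -0.02 0.22 0 0 0;0.9 0.1 -0.1 0.3 0 0 0;0.9 0.15 -0.18 0.38 0 0 0;0.9 0.19 -0.26 0.46 0 0 0;0.9 0.19 -0.26 0.48 0 0 0")

```text
clock: 4.32
eef_pos: [0.4877, -0.3215, 0.2512]
tool_rot: [0.714, 0.7, -0.001, -0.001]
ft_force: [0.6, -0.6, -0.1]
grip_width: 0.0811
grasp_force: 0.0
```

Run:
```python
from h import *
i=bot.camera_info('wrist'); print(i['pose'])
snap('wrist','w2.png',None,1.5); o=bot.get_obs(); print(o['eef_pos'],o['tool_rot'])
```

```text
[[ 0.9998336   0.01656255  0.00764527  0.48878101]
 [-0.01808854  0.95438962  0.29801555 -0.24556805]
 [-0.00236067 -0.29810425  0.9545304   0.39270796]
 [ 0.          0.          0.          1.        ]]
[ 0.49314954 -0.32811512  0.25868479] [7.14583785e-01 6.99507823e-01 3.84191552e-04 7.65980759e-03]
```

View pics/w2.png

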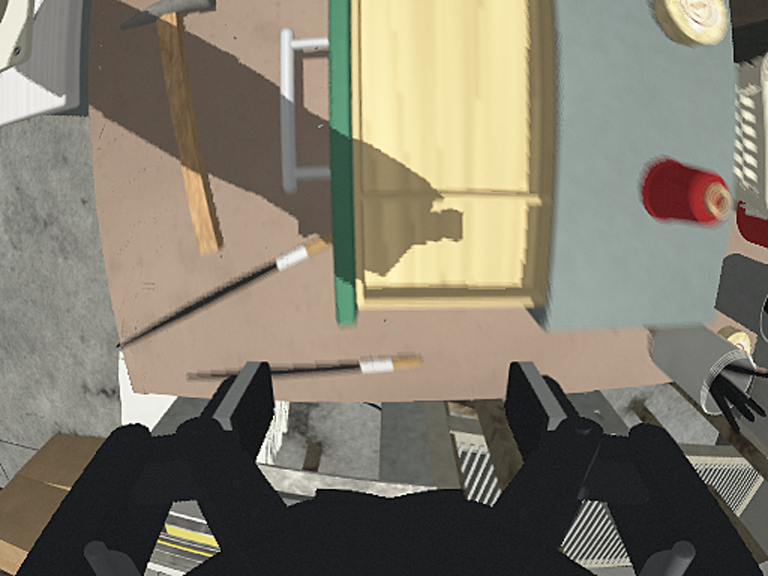

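The drawer is open. The divider is at row ≈194 (x 362–540), the right wall at row ≈300, the front inner edge at x≈360 and the back wall at x≈528.

Run:
```python
from h import *
i=bot.camera_info('wrist')
def p(n,u,v,z): print(n,np.round(px('wrist',u/1.5,v/1.5,z,i)[:2],3))
p('div front top',362,192,.051);p('div back top',540,196,.051);p('rightwall top f',360,298,.054);p('rightwall top b',535,302,.054)
p('front face top',331,100,.058);p('back floor',528,100,.019);p('front inner top',360,60,.054);p('front inner top',360,250,.054)
p('handle',287,33,.05);p('handle',290,190,.05)
o=bot.get_obs(); print(o['eef_pos'],o['clock'])
i=bot.camera_info('top')
im=bot.camera('top'); cv2.imwrite('pics/t2.png',cv2.resize(im[90:290,100:460,::-1],None,fx=2.2,fy=2.2,interpolation=cv2.INTER_CUBIC))
```

```text
div front top [ 0.475 -0.285]
div back top [ 0.619 -0.289]
rightwall top f [ 0.47  -0.372]
rightwall top b [ 0.619 -0.379]
front face top [ 0.454 -0.213]
back floor [ 0.618 -0.207]
front inner top [ 0.476 -0.182]
front inner top [ 0.472 -0.331]
handle [ 0.419 -0.154]
handle [ 0.417 -0.281]
[ 0.49314954 -0.32811512  0.25868479] 4.3667
```

View pics/t2.png

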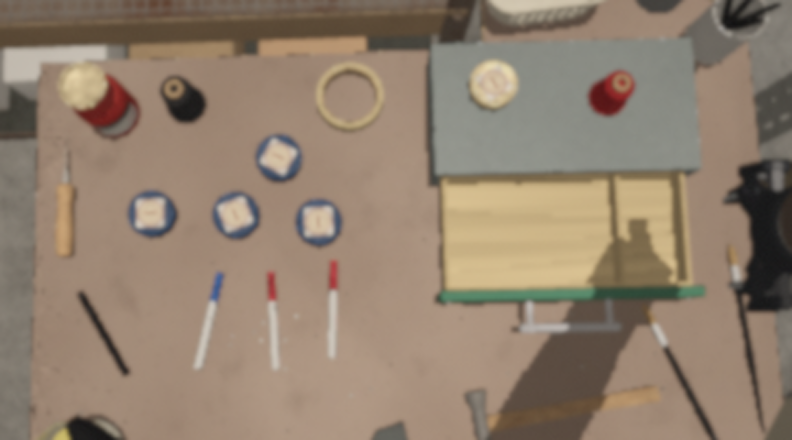

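The top crop shows the drawer open and the tins and pens unmoved. Bay edges in the crop: left x≈443, divider x≈613, right x≈683, front row≈289 and back row≈177.

Run:
```python
from h import *
i=bot.camera_info('top')
def p(n,u,v,z): print(n,np.round(px('top',u/2.2+100,v/2.2+90,z,i)[:2],3))
p('left rim b',443,178,.054);p('left rim f',443,289,.054);p('div f',618,282,.051);p('div b',613,176,.051)
p('right rim f',690,285,.054);p('right rim b',683,174,.054);p('handle l',519,328,.05);p('handle r',621,326,.05)
for n,u,v in [('t1',279,158),('t2',152,214),('t3',236,215),('t4',318,222)]: p(n,u,v,.025)
for n,u,v in [('b cap',220,273),('b end',198,368),('r1 cap',271,272),('r1 end',276,368),('r2cap',334,262),('r2 end',332,356)]: p(n,u,v,.008)
```

```text
left rim b [ 0.609 -0.053]
left rim f [ 0.463 -0.047]
div f [ 0.466 -0.273]
div b [ 0.605 -0.276]
right rim f [ 0.459 -0.364]
right rim b [ 0.605 -0.367]
handle l [ 0.41  -0.143]
handle r [ 0.41  -0.273]
t1 [0.648 0.166]
t2 [0.576 0.339]
t3 [0.572 0.225]
t4 [0.559 0.115]
b cap [0.495 0.251]
b end [0.369 0.281]
r1 cap [0.495 0.181]
r1 end [0.366 0.176]
r2cap [0.506 0.095]
r2 end [0.38  0.101]
```

step_arm(targets="0.95 0.124 0.9 -0.2 0 0 0;0.95 0.124 0.9 -0.2 0 0 0;0.95 0.124 0.9 -0.2 0 0 0;0.95 0.124 0.9 -0.2 0 0 0;0.95 0.124 0.9 -0.2 0 0 0;0.95 0.124 0.9 -0.2 0 0 0;0.95 0.124 0.9 -0.2 0 0 0;0.95 0.124 0.9 -0.2 0 0 0;0.95 0.124 0.9 -0.2 0 0 0;0.95 0.124 0.9 -0.2 0 0 0")

```text
clock: 5.25
eef_pos: [0.5421, 0.0841, 0.1598]
tool_rot: [0.714, 0.7, -0.001, -0.001]
ft_force: [0.6, -0.2, 0.2]
grip_width: 0.0836
grasp_force: 0.0
```

step_arm(targets="0.95 0 0 0 0 0 0;0.95 0 0 0 0 0 0;0.95 0 0 0 0 0 0;0.95 0 0 0 0 0 0;0.95 0 0 0 0 0 0")

```text
clock: 5.67
eef_pos: [0.5437, 0.081, 0.1615]
tool_rot: [0.714, 0.7, -0.0, 0.0]
ft_force: [-0.4, -0.2, -0.3]
grip_width: 0.0834
grasp_force: 0.0
```

Run:
```python
from h import *
i=bot.camera_info('wrist'); print(i['pose'])
snap('wrist','w3.png',None,1.5); o=bot.get_obs(); print(o['eef_pos'],o['tool_rot'])
```

```text
[[ 9.99797460e-01  1.91817168e-02  6.09095847e-03  5.44544422e-01]
 [-2.01254142e-02  9.54041514e-01  2.98997923e-01  1.57159507e-01]
 [-7.57337662e-05 -2.99059947e-01  9.54234323e-01  3.02900167e-01]
 [ 0.00000000e+00  0.00000000e+00  0.00000000e+00  1.00000000e+00]]
[0.54381957 0.08106148 0.16159549] [7.14420590e-01 6.99716508e-01 7.15071130e-05 1.53014802e-04]
```

View pics/w3.png

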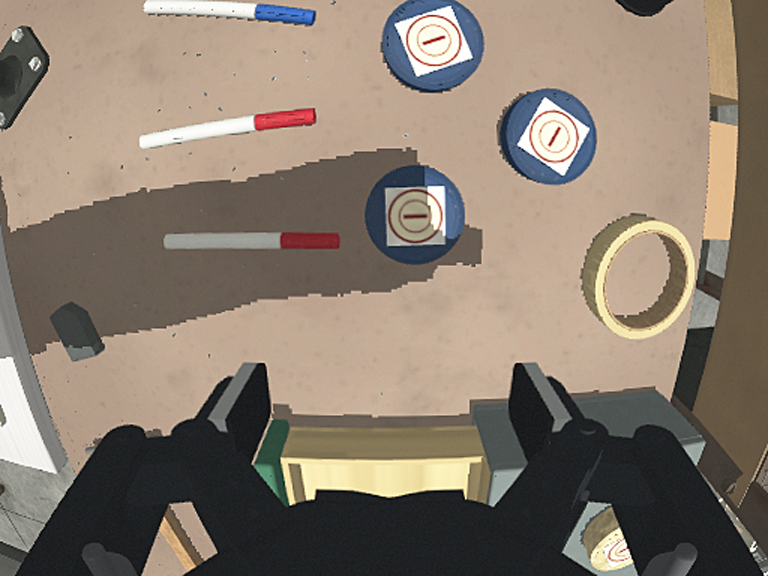

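The wrist view shows tin4 at (415,215), tin3 at (433,43), tin1 at (548,136), pen r2 from (164,240) to (339,240), pen r1 from (140,141) to (315,116) and the blue pen from (145,7) to (315,16).

Run:
```python
from h import *
i=bot.camera_info('wrist')
def p(n,u,v,z): print(n,np.round(px('wrist',u/1.5,v/1.5,z,i)[:2],3))
p('t4',415,215,.025);p('t3',433,42,.025);p('t1',548,136,.025)
p('r2',164,240,.008);p('r2',339,240,.008)
p('r1',140,141,.008);p('r1',315,116,.008);p('b',145,7,.008);p('b',315,16,.008)
```

```text
t4 [0.56  0.117]
t3 [0.573 0.227]
t1 [0.646 0.169]
r2 [0.378 0.104]
r2 [0.51  0.099]
r1 [0.365 0.179]
r1 [0.497 0.183]
b [0.37  0.281]
b [0.498 0.252]
```

step_arm(targets="0.98 0.032 0.07 -0.08 0 0 0;0.98 0.032 0.07 -0.16 0 0 0;0.98 0.032 0.07 -0.22 0 0 0;0.98 0.032 0.07 -0.28 0 0 0;0.98 0.032 0.07 -0.31 0 0 0;0.98 0.032 0.07 -0.321 0 0 0;0.98 0.032 0.07 -0.321 0 0 0;0 0.032 0.07 -0.321 0 0 0;0 0.032 0.07 -0.321 0 0 0;0 0.032 0.07 -0.321 0 0 0")

```text
clock: 6.55
eef_pos: [0.562, 0.1177, 0.0035]
tool_rot: [0.714, 0.7, 0.002, 0.001]
ft_force: [0.9, -0.3, -1.2]
grip_width: 0.0619
grasp_force: 65.3
```

step_arm(targets="0 0 0 0 0 0 0;0 0 0 0 0 0 0;0 0 0.0 0.05 0 0 0;0 0 0 0.12 0 0 0;0 0 0 0.18 0 0 0;0 0 0 0.18 0 0 0")

```text
clock: 7.05
eef_pos: [0.5646, 0.1186, 0.0983]
tool_rot: [0.714, 0.701, 0.006, 0.004]
ft_force: [1.3, 1.2, -0.9]
grip_width: 0.0622
grasp_force: 66.0
```

step_arm(targets="0 -0.05 -0.706 0.03 0 0 0;0 -0.05 -0.706 0.03 0 0 0;0 -0.05 -0.706 0.03 0 0 0;0 -0.05 -0.706 0.03 0 0 0;0 -0.05 -0.706 0.03 0 0 0;0 -0.05 -0.706 0.03 0 0 0;0 -0.05 -0.706 0.03 0 0 0;0 -0.05 -0.706 0.03 0 0 0;0 -0.05 -0.706 0.03 0 0 0;0 -0.05 -0.706 0.03 0 0 0")

```text
clock: 7.88
eef_pos: [0.5344, -0.2407, 0.1063]
tool_rot: [0.716, 0.698, -0.0, 0.002]
ft_force: [1.2, 0.2, -0.7]
grip_width: 0.0619
grasp_force: 66.0
```

step_arm(targets="0 0 0 0 0 0 0;0 0 0 0 0 0 0;0 0 0 0 0 0 0;0 0 0 0 0 0 0")

```text
clock: 8.22
eef_pos: [0.535, -0.2339, 0.1058]
tool_rot: [0.713, 0.701, 0.0, -0.0]
ft_force: [-0.2, 1.1, -0.9]
grip_width: 0.0621
grasp_force: 66.0
```

Run:
```python
from h import *
i=bot.camera_info('wrist'); print(i['pose'])
snap('wrist','w4.png',None,1.5); o=bot.get_obs(); print(o['eef_pos'],o['tool_rot'],o['grip_width'])
```

```text
[[ 9.99880228e-01  1.46483732e-02  4.99548984e-03  5.35553149e-01]
 [-1.54716766e-02  9.54315637e-01  2.98399551e-01 -1.57834390e-01]
 [-3.96206098e-04 -2.98441100e-01  9.54427972e-01  2.47221156e-01]
 [ 0.00000000e+00  0.00000000e+00  0.00000000e+00  1.00000000e+00]]
[ 0.53504839 -0.23395344  0.10579691] [ 7.12766462e-01  7.01401413e-01  2.28258069e-05 -1.68279534e-04] 0.06184921017288674
```

View pics/w4.png

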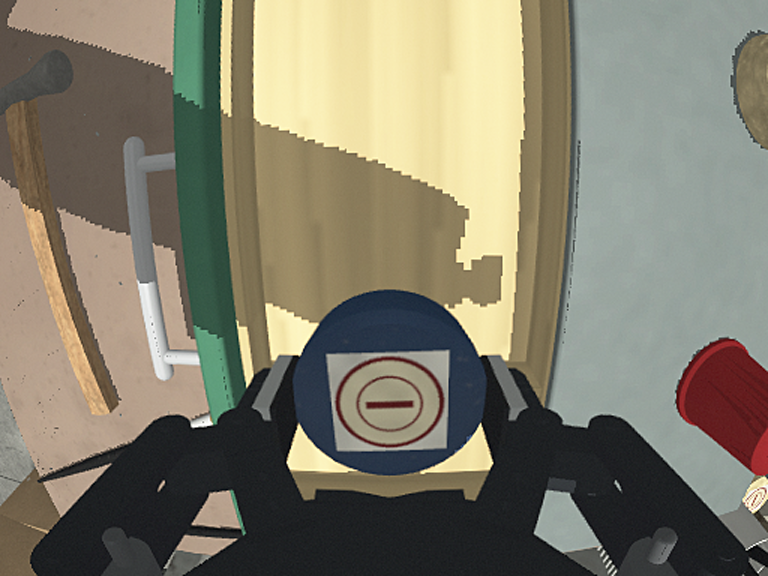

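The tin is held over the bay. Floor edges are at x≈252 and 518 (row 150), and the divider top is near row 472.

Run:
```python
from h import *
i=bot.camera_info('wrist')
def p(n,u,v,z): print(n,np.round(px('wrist',u/1.5,v/1.5,z,i)[:2],3))
p('ff',253,120,.019);p('fb',521,120,.019);p('ff',262,330,.019);p('rim f',232,120,.054);p('rim b',541,120,.054);p('div',390,472,.051);p('tin',390,382,.13)
p('hl',133,142,.05);p('hr',163,375,.05)
```

```text
ff [ 0.466 -0.138]
fb [ 0.604 -0.14 ]
ff [ 0.462 -0.254]
rim f [ 0.466 -0.14 ]
rim b [ 0.603 -0.142]
div [ 0.533 -0.329]
tin [ 0.535 -0.224]
hl [ 0.411 -0.144]
hr [ 0.409 -0.269]
```

step_arm(targets="0 0 -0.004 -0.05 0 0 0;0 0 -0.004 -0.1 0 0 0;0 0 -0.004 -0.14 0 0 0;0 0 -0.004 -0.155 0 0 0;0 0 -0.004 -0.164 0 0 0;0 0 -0.004 -0.164 0 0 0;0 0 -0.004 -0.164 0 0 0;0.8 0 -0.004 -0.164 0 0 0;0.8 0 -0.004 -0.164 0 0 0;0.8 0 -0.004 -0.164 0 0 0")

```text
clock: 9.1
eef_pos: [0.5356, -0.2378, 0.0249]
tool_rot: [0.714, 0.701, 0.0, 0.001]
ft_force: [0.1, 0.0, -0.2]
grip_width: 0.0771
grasp_force: 0.0
```

step_arm(targets="0.8 0 0 0 0 0 0;0.8 0 0 0.04 0 0 0;0.8 0 0 0.1 0 0 0;0.95 0 0 0.17 0 0 0;0.95 0 0 0.22 0 0 0;0.95 0 0 0.22 0 0 0;0.95 0 0 0.22 0 0 0")

```text
clock: 9.68
eef_pos: [0.5364, -0.2382, 0.1364]
tool_rot: [0.714, 0.701, 0.001, 0.003]
ft_force: [0.9, -0.6, -1.3]
grip_width: 0.0831
grasp_force: 0.0
```

Run:
```python
from h import *
a=np.zeros((384,1024,3),np.uint8); a[:,:512]=bot.camera('wrist')[:,:,::-1]; a[:,512:]=bot.camera('top')[:,:,::-1]
np.save('wi.npy',bot.camera_info('wrist')['pose']); o=bot.get_obs(); print(o['eef_pos'],o['tool_rot'],o['grip_width'])
cv2.imwrite('pics/m1.png',cv2.resize(np.hstack([a[:,:512],a[60:280,600:840][:, :].copy() if 0 else cv2.resize(a[50:242,580:836],(512,384),interpolation=cv2.INTER_CUBIC)]),(800,300),interpolation=cv2.INTER_AREA))
```

```text
[ 0.53424151 -0.23725415  0.13321404] [ 7.13574873e-01  7.00578776e-01 -2.13175715e-04 -4.83715777e-04] 0.08346644176110235
```

View pics/m1.png

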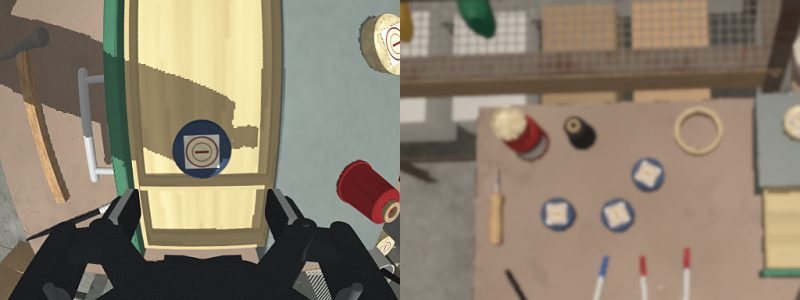

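step_arm(targets="0.98 0.076 0.926 0 0 0 0;0.98 0.076 0.926 0 0 0 0;0.98 0.076 0.926 0 0 0 0;0.98 0.076 0.926 0 0 0 0;0.98 0.076 0.926 0 0 0 0;0.98 0.076 0.926 0 0 0 0;0.98 0.076 0.926 0 0 0 0;0.98 0.076 0.926 0 0 0 0;0.98 0.076 0.926 0 0 0 0;0.98 0.076 0.926 0 0 0 0")

```text
clock: 10.62
eef_pos: [0.5674, 0.1795, 0.1318]
tool_rot: [0.714, 0.701, -0.002, -0.001]
ft_force: [0.7, -0.3, 0.1]
grip_width: 0.0843
grasp_force: 0.0
```

step_arm(targets="0.98 0 0 0 0 0 0;0.98 0 0 0 0 0 0;0.98 0 0 0 0 0 0;0.98 0 0 0 0 0 0")

```text
clock: 10.95
eef_pos: [0.5682, 0.1764, 0.1327]
tool_rot: [0.714, 0.7, -0.001, -0.0]
ft_force: [0.6, -1.1, 0.8]
grip_width: 0.0847
grasp_force: 0.0
```

Run:
```python
from h import *
o=bot.get_obs(); print(o['eef_pos'],o['tool_rot'],o['joint_pos'])
im=bot.camera('top'); i=bot.camera_info('top')
hsv=cv2.cvtColor(im,cv2.COLOR_RGB2HSV); m=cv2.inRange(hsv,(100,90,30),(130,255,200))
n,l,s,c=cv2.connectedComponentsWithStats(m)
for k in range(1,n):
    if s[k,4]>40: print(s[k],np.round(px('top',s[k,0]+s[k,2]/2-.5,s[k,1]+s[k,3]/2-.5,.025,i),3))
```

```text
[0.56815638 0.17643    0.13265119] [ 7.14014363e-01  7.00129805e-01 -1.24984856e-03 -4.29416789e-04] [ 3.01282411e-01  4.85453578e-01  1.00791079e-01  1.18874984e+00
 -3.77615752e-04  1.89171529e+00]
```

step_arm(targets="0.98 0.009 0.06 0 0 0 0;0.98 0.009 0.098 -0.06 0 0 0;0.98 0.009 0.098 -0.13 0 0 0;0.98 0.009 0.098 -0.19 0 0 0;0.98 0.009 0.098 -0.24 0 0 0;0.98 0.009 0.098 -0.264 0 0 0;0.98 0.009 0.098 -0.264 0 0 0;0 0.009 0.098 -0.264 0 0 0;0 0.009 0.098 -0.264 0 0 0;0 0.009 0.098 -0.264 0 0 0")

```text
clock: 11.83
eef_pos: [0.5758, 0.2272, 0.0049]
tool_rot: [0.714, 0.7, 0.002, 0.001]
ft_force: [0.4, 0.5, 0.2]
grip_width: 0.0618
grasp_force: 65.2
```

step_arm(targets="0 0 0 0 0 0 0;0 0 0 0 0 0 0;0 0 0.0 0.05 0 0 0;0 0 0 0.12 0 0 0;0 0 0 0.2 0 0 0;0 0 0 0.2 0 0 0")

```text
clock: 12.33
eef_pos: [0.5785, 0.229, 0.1112]
tool_rot: [0.713, 0.701, 0.007, 0.003]
ft_force: [1.8, 1.9, 1.1]
grip_width: 0.0617
grasp_force: 65.7
```

step_arm(targets="0 -0.077 -0.784 0.01 0 0 0;0 -0.077 -0.784 0.01 0 0 0;0 -0.077 -0.784 0.01 0 0 0;0 -0.077 -0.784 0.01 0 0 0;0 -0.077 -0.784 0.01 0 0 0;0 -0.077 -0.784 0.01 0 0 0;0 -0.077 -0.784 0.01 0 0 0;0 -0.077 -0.784 0.01 0 0 0;0 -0.077 -0.784 0.01 0 0 0;0 -0.077 -0.784 0.01 0 0 0")

```text
clock: 13.17
eef_pos: [0.5344, -0.1699, 0.1075]
tool_rot: [0.715, 0.699, -0.0, 0.001]
ft_force: [0.8, -0.2, -0.8]
grip_width: 0.0619
grasp_force: 65.7
```

step_arm(targets="0 0 0 0 0 0 0;0 0 0 0 0 0 0;0 0 0 0 0 0 0;0 0 0 0 0 0 0")

```text
clock: 13.5
eef_pos: [0.535, -0.1638, 0.1068]
tool_rot: [0.713, 0.701, 0.0, -0.0]
ft_force: [0.1, 0.1, 0.0]
grip_width: 0.0618
grasp_force: 65.7
```

step_arm(targets="0 0 -0.004 -0.05 0 0 0;0 0 -0.004 -0.1 0 0 0;0 0 -0.004 -0.14 0 0 0;0 0 -0.004 -0.155 0 0 0;0 0 -0.004 -0.163 0 0 0;0 0 -0.004 -0.163 0 0 0;0 0 -0.004 -0.163 0 0 0;0.8 0 -0.004 -0.163 0 0 0;0.8 0 -0.004 -0.163 0 0 0;0.8 0 -0.004 -0.163 0 0 0")

```text
clock: 14.33
eef_pos: [0.5359, -0.1675, 0.0265]
tool_rot: [0.714, 0.701, 0.001, 0.001]
ft_force: [-0.1, 0.4, -1.1]
grip_width: 0.0773
grasp_force: 0.0
```

step_arm(targets="0.8 0 0 0 0 0 0;0.8 0 0 0.04 0 0 0;0.8 0 0 0.1 0 0 0;0.95 0 0 0.17 0 0 0;0.95 0 0 0.22 0 0 0;0.95 0 0 0.22 0 0 0")

```text
clock: 14.83
eef_pos: [0.5388, -0.1685, 0.1421]
tool_rot: [0.714, 0.7, 0.003, 0.005]
ft_force: [1.5, -0.5, 0.1]
grip_width: 0.0833
grasp_force: 0.0
```

step_arm(targets="0.98 0.22 0.674 0 0 0 0;0.98 0.22 0.674 0 0 0 0;0.98 0.22 0.674 0 0 0 0;0.98 0.22 0.674 0 0 0 0;0.98 0.22 0.674 0 0 0 0;0.98 0.22 0.674 0 0 0 0;0.98 0.22 0.674 0 0 0 0;0.98 0.22 0.674 0 0 0 0;0.98 0.22 0.674 0 0 0 0;0.98 0.22 0.674 0 0 0 0")

```text
clock: 15.67
eef_pos: [0.6456, 0.1754, 0.1345]
tool_rot: [0.711, 0.703, 0.001, -0.0]
ft_force: [0.0, -0.1, 0.6]
grip_width: 0.0847
grasp_force: 0.0
```

step_arm(targets="0.98 0 0 0 0 0 0;0.98 0 0 0 0 0 0;0.98 0 0 0 0 0 0;0.98 0 0 0 0 0 0")

```text
clock: 16.0
eef_pos: [0.6448, 0.1681, 0.1355]
tool_rot: [0.714, 0.7, -0.0, 0.0]
ft_force: [0.1, 0.2, 0.5]
grip_width: 0.0845
grasp_force: 0.0
```

Run:
```python
from h import *
i=bot.camera_info('wrist'); print(i['pose'].tolist())
snap('wrist','w5.png',None,1.5); o=bot.get_obs(); print(o['eef_pos'],o['tool_rot'])
```

```text
[[0.999801022327009, 0.018952408181802126, 0.006222698608941437, 0.6456570389757115], [-0.019945988997990938, 0.9540556451253402, 0.2989648533312271, 0.24424213626912603], [-0.0002706968034281686, -0.2990294838783969, 0.9542438338782492, 0.2769147638328536], [0.0, 0.0, 0.0, 1.0]]
[0.64483839 0.16821209 0.13557868] [ 7.14299457e-01  6.99840183e-01 -5.27889965e-05  3.66004448e-05]
```

View pics/w5.png

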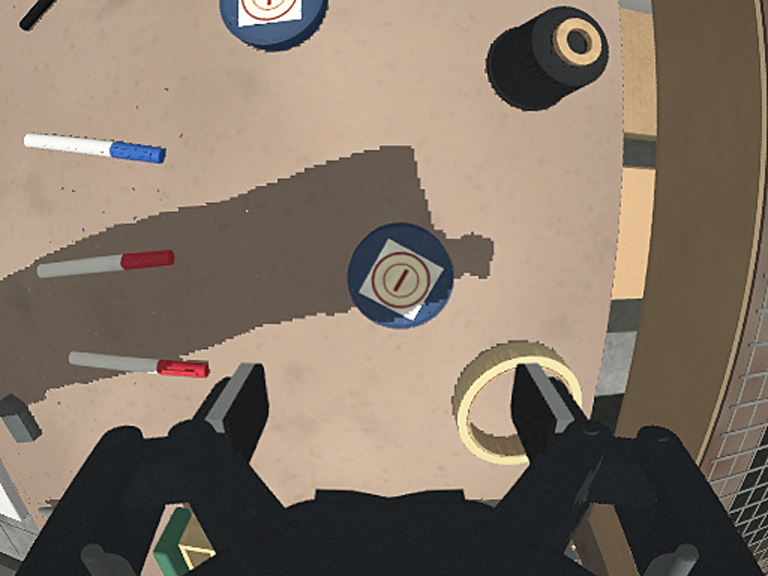

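Tin1 is at (400,276). The tape ring is at (517,402) and close to where the back finger will land.

Run:
```python
from h import *
i=bot.camera_info('wrist')
def p(n,u,v,z): print(n,np.round(px('wrist',u/1.5,v/1.5,z,i)[:2],3))
p('t1',400,275,.025);p('ring near-left edge',458,385,.02);p('ring top',500,342,.02);p('r2',70,358,.008);p('r2',208,370,.008);p('b',25,140,.008);p('b',165,154,.008);p('r1',38,271,.008);p('r1',174,258,.008)
```

```text
t1 [0.651 0.173]
ring near-left edge [0.689 0.095]
ring top [0.715 0.125]
r2 [0.379 0.104]
r2 [0.512 0.1  ]
b [0.369 0.283]
b [0.501 0.253]
r1 [0.365 0.179]
r1 [0.5   0.183]
```

step_arm(targets="0.98 0.008 0.004 -0.06 0 0 0;0.98 0.008 0.004 -0.13 0 0 0;0.98 0.008 0.004 -0.19 0 0 0;0.98 0.008 0.004 -0.24 0 0 0;0.98 0.008 0.004 -0.267 0 0 0;0.98 0.008 0.004 -0.267 0 0 0;0 0.008 0.004 -0.267 0 0 0;0 0.008 0.004 -0.267 0 0 0;0 0.008 0.004 -0.267 0 0 0;0 0.008 0.004 -0.267 0 0 0")

```text
clock: 16.88
eef_pos: [0.6505, 0.172, 0.0041]
tool_rot: [0.714, 0.7, 0.002, 0.001]
ft_force: [2.1, -0.4, 5.9]
grip_width: 0.0618
grasp_force: 66.7
```

step_arm(targets="0 0 0 0 0 0 0;0 0 0 0.05 0 0 0;0 0 0 0.12 0 0 0;0 -0.05 0 0.2 0 0 0;0 -0.1 0 0.21 0 0 0;0 -0.1 0 0.21 0 0 0")

```text
clock: 17.38
eef_pos: [0.5963, 0.1723, 0.111]
tool_rot: [0.713, 0.701, 0.001, 0.0]
ft_force: [-1.5, -0.2, -2.9]
grip_width: 0.0622
grasp_force: 66.0
```

step_arm(targets="0 -0.128 -0.2 0 0 0 0;0 -0.128 -0.3 0 0 0 0;0 -0.128 -0.538 0 0 0 0;0 -0.128 -0.538 0 0 0 0;0 -0.128 -0.538 0 0 0 0;0 -0.128 -0.538 0 0 0 0;0 -0.128 -0.538 0 0 0 0;0 -0.128 -0.538 0 0 0 0;0 -0.128 -0.538 0 0 0 0;0 -0.128 -0.538 0 0 0 0")

```text
clock: 18.22
eef_pos: [0.5349, -0.097, 0.1066]
tool_rot: [0.714, 0.7, 0.0, -0.0]
ft_force: [0.4, 0.8, -1.1]
grip_width: 0.062
grasp_force: 66.0
```

step_arm(targets="0 0 0 0 0 0 0;0 0 0 0 0 0 0;0 0 0 0 0 0 0")

```text
clock: 18.47
eef_pos: [0.5351, -0.0959, 0.1067]
tool_rot: [0.713, 0.701, -0.0, -0.0]
ft_force: [-0.5, 0.8, 0.1]
grip_width: 0.0618
grasp_force: 66.0
```

Run:
```python
from h import *
i=bot.camera_info('wrist'); print(i['pose'].tolist())
snap('wrist','w6.png',None,1.5); o=bot.get_obs(); print(o['eef_pos'],o['tool_rot'])
```

```text
[[0.9998795860367603, 0.01475106243548117, 0.004818670354054916, 0.5356823615305707], [-0.015516966619333925, 0.9542376844493056, 0.2986463884324771, -0.01980838507193537], [-0.00019280531887945417, -0.29868519838427227, 0.9543516726512594, 0.24816966555787723], [0.0, 0.0, 0.0, 1.0]]
[ 0.53508695 -0.09602213  0.10673773] [ 7.12849120e-01  7.01317423e-01 -9.35037291e-06 -6.85523424e-05]
```

View pics/w6.png

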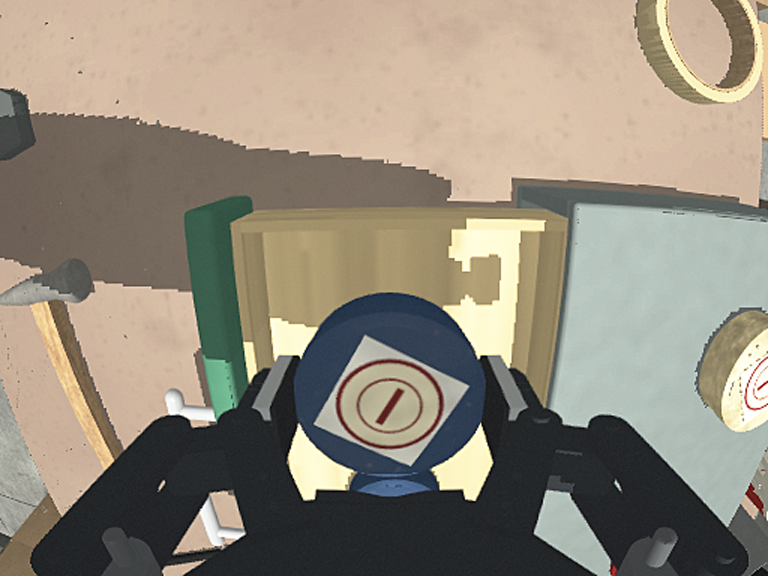

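Run:
```python
from h import *
i=bot.camera_info('wrist')
def p(n,u,v,z): print(n,np.round(px('wrist',u/1.5,v/1.5,z,i)[:2],3))
p('leftwall in',400,230,.054);p('leftwall out',400,212,.054); p('tin2 edge',395,474,.044); p('held far edge',390,293,.12)
```

```text
leftwall in [ 0.54  -0.054]
leftwall out [ 0.54  -0.046]
tin2 edge [ 0.536 -0.2  ]
held far edge [ 0.535 -0.062]
```

step_arm(targets="0 0 0.006 -0.05 0 0 0;0 0 0.006 -0.1 0 0 0;0 0 0.006 -0.14 0 0 0;0 0 0.006 -0.155 0 0 0;0 0 0.006 -0.163 0 0 0;0 0 0.006 -0.163 0 0 0;0 0 0.006 -0.163 0 0 0;0.8 0 0.006 -0.163 0 0 0;0.8 0 0.006 -0.163 0 0 0;0.8 0 0.006 -0.163 0 0 0")

```text
clock: 19.35
eef_pos: [0.5359, -0.0944, 0.0266]
tool_rot: [0.714, 0.701, 0.001, 0.001]
ft_force: [0.8, 0.8, 0.7]
grip_width: 0.077
grasp_force: 0.0
```

step_arm(targets="0.8 0 0 0 0 0 0;0.8 0 0 0.04 0 0 0;0.8 0 0 0.1 0 0 0;0.6 0 0 0.17 0 0 0;0.2 0 0 0.22 0 0 0;0.2 -0.05 0.05 0.26 0 0 0.2;0.2 -0.1 0.1 0.26 0 0 0.36;0.2 -0.1 0.18 0.26 0 0 0.52;0.2 -0.1 0.25 0.26 0 0 0.68;0.2 -0.1 0.32 0.26 0 0 0.84")

```text
clock: 20.18
eef_pos: [0.4846, 0.067, 0.1563]
tool_rot: [0.461, 0.887, 0.001, 0.001]
ft_force: [1.9, 0.5, 0.0]
grip_width: 0.0512
grasp_force: 0.0
```

step_arm(targets="-0.1 -0.08 0.07 -0.05 0 0 0.2;-0.1 -0.08 0.07 -0.05 0 0 0.4;-0.1 -0.08 0.07 -0.05 0 0 0.6;-0.1 -0.08 0.07 -0.05 0 0 0.8;-0.1 -0.08 0.07 -0.05 0 0 1;-0.1 -0.08 0.07 -0.05 0 0 1;-0.1 -0.08 0.07 -0.05 0 0 1")

```text
clock: 20.77
eef_pos: [0.445, 0.101, 0.1307]
tool_rot: [0.087, 0.996, 0.0, 0.0]
ft_force: [0.2, -0.5, -0.3]
grip_width: 0.0383
grasp_force: 0.0
```

step_arm(targets="-0.1 0 0 0 0 0 0.135;-0.1 0 0 0 0 0 0.135;-0.1 0 0 0 0 0 0.135;-0.1 0 0 0 0 0 0.135")

```text
clock: 21.1
eef_pos: [0.4449, 0.1008, 0.1305]
tool_rot: [0.037, 0.999, 0.0, 0.0]
ft_force: [0.7, -0.3, -0.2]
grip_width: 0.0382
grasp_force: 0.0
```

Run:
```python
from h import *
i=bot.camera_info('wrist')
snap('wrist','w7.png',None,1.5); o=bot.get_obs(); print(o['eef_pos'],o['tool_rot'],o['joint_pos'])
```

```text
[0.44493619 0.10080727 0.13044151] [3.72169253e-02 9.99307202e-01 3.29241368e-05 1.20954850e-04] [ 2.22803227e-01  2.28146695e-01 -2.87027247e-01  1.05537168e+00
  1.43762456e-06  2.97254272e-01]
```

View pics/w7.png

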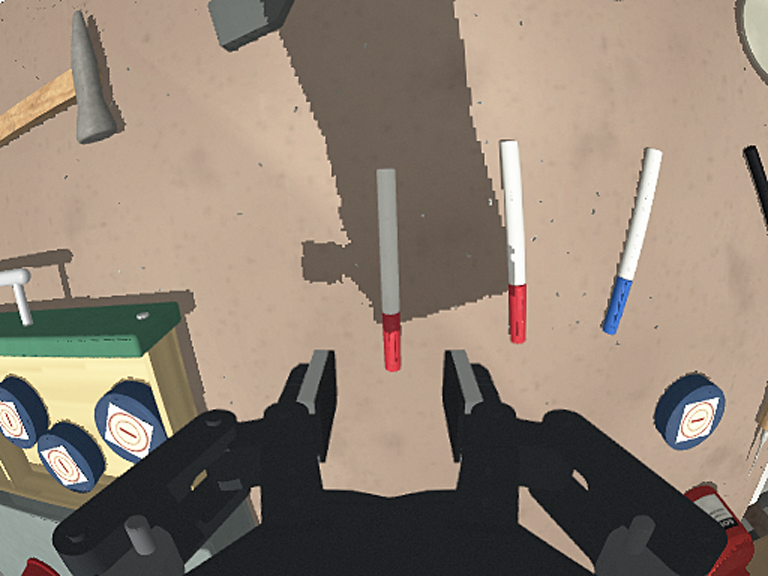

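The view shows the pens: r2 from (386,170) to (393,370), r1 from (510,141) to (518,342) and blue from (653,150) to (610,332). In the drawer the middle tin (70,455) looks displaced toward the back, so I'll measure the tins too.

Run:
```python
from h import *
i=bot.camera_info('wrist')
def p(n,u,v,z): print(n,np.round(px('wrist',u/1.5,v/1.5,z,i)[:2],3))
p('tinA',128,420,.044);p('tinB',68,458,.044);p('tinC',12,412,.044);p('t2',690,412,.025)
p('r2',386,170,.008);p('r2',393,370,.008);p('r1',510,141,.008);p('r1',518,342,.008);p('b',653,150,.008);p('b',610,332,.008)
```

```text
tinA [ 0.524 -0.09 ]
tinB [ 0.567 -0.175]
tinC [ 0.526 -0.225]
t2 [0.567 0.332]
r2 [0.379 0.104]
r2 [0.509 0.099]
r1 [0.365 0.179]
r1 [0.495 0.183]
b [0.369 0.28 ]
b [0.495 0.253]
```

step_arm(targets="-0.1 0 0.001 -0.07 0 0 0.045;-0.1 0 0.001 -0.14 0 0 0.045;-0.1 0 0.001 -0.2 0 0 0.045;-0.1 0 0.001 -0.24 0 0 0.045;-0.1 0 0.001 -0.254 0 0 0.045;-0.1 0 0.001 -0.254 0 0 0.045;-1 0 0.001 -0.254 0 0 0.045;-1 0 0.001 -0.254 0 0 0.045;-1 0 0.001 -0.254 0 0 0.045;-1 0 0.001 -0.254 0 0 0.045")

```text
clock: 21.98
eef_pos: [0.4465, 0.1017, 0.005]
tool_rot: [0.019, 1.0, 0.0, 0.002]
ft_force: [-0.6, 0.6, 5.7]
grip_width: 0.0085
grasp_force: 60.1
```

step_arm(targets="-1 0 0 0 0 0 0;-1 0 0 0.06 0 0 0;-1 0 0 0.14 0 0 0.05;-1 0 0 0.2 0 0 0.05;-1 0 0 0.2 0 0 0.05")

```text
clock: 22.4
eef_pos: [0.4497, 0.1024, 0.11]
tool_rot: [-0.001, 1.0, 0.001, 0.006]
ft_force: [0.9, -0.0, -0.2]
grip_width: 0.0085
grasp_force: 59.4
```

step_arm(targets="-1 0.18 -0.819 0 0 0 0;-1 0.18 -0.819 0 0 0 0;-1 0.18 -0.819 0 0 0 0;-1 0.18 -0.819 0 0 0 0;-1 0.18 -0.819 0 0 0 0;-1 0.18 -0.819 0 0 0 0;-1 0.18 -0.819 0 0 0 0;-1 0.18 -0.819 0 0 0 0;-1 0.18 -0.819 0 0 0 0;-1 0.18 -0.819 0 0 0 0")

```text
clock: 23.23
eef_pos: [0.5343, -0.3078, 0.1034]
tool_rot: [-0.001, 1.0, -0.0, 0.0]
ft_force: [0.8, 0.9, -0.0]
grip_width: 0.0089
grasp_force: 59.4
```

step_arm(targets="-1 0 0 0 0 0 0;-1 0 0 0 0 0 0;-1 0 0 0 0 0 0;-1 0 0 0 0 0 0")

```text
clock: 23.57
eef_pos: [0.5339, -0.3043, 0.1031]
tool_rot: [-0.002, 1.0, 0.0, -0.0]
ft_force: [-0.2, 0.7, -0.4]
grip_width: 0.0082
grasp_force: 59.4
```

Run:
```python
from h import *
i=bot.camera_info('wrist')
snap('wrist','w8.png',None,1.5); o=bot.get_obs(); print(o['eef_pos'],o['tool_rot'])
```

```text
[ 0.53408154 -0.3040598   0.10337018] [-1.79194130e-03  9.99998321e-01  2.68219982e-04 -2.73837945e-04]
```

View pics/w8.png

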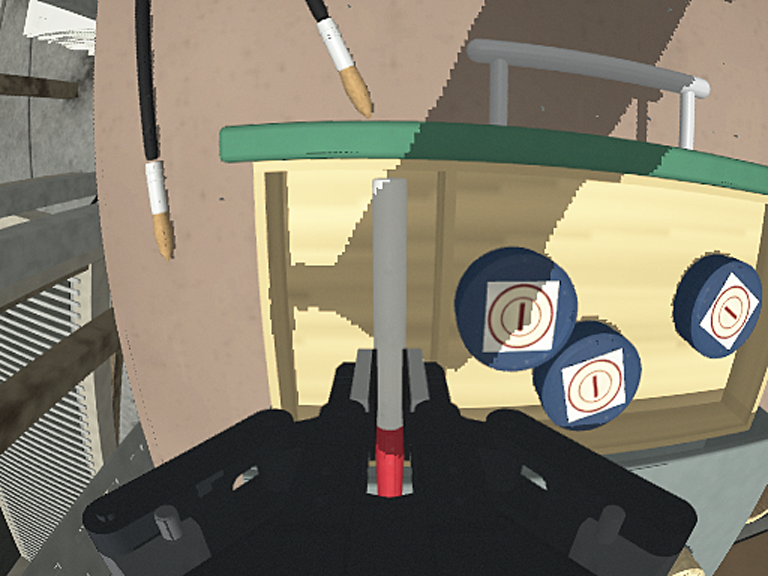

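step_arm(targets="-1 0.002 -0.004 -0.05 0 0 0;-1 0.002 -0.004 -0.1 0 0 0;-1 0.002 -0.004 -0.13 0 0 0;-1 0.002 -0.004 -0.15 0 0 0;-1 0.002 -0.004 -0.15 0 0 0;-1 0.002 -0.004 -0.15 0 0 0;-0.6 0.002 -0.004 -0.15 0 0 0;-0.55 0.002 -0.004 -0.15 0 0 0;-0.55 0.002 -0.004 -0.15 0 0 0")

```text
clock: 24.37
eef_pos: [0.5363, -0.3081, 0.0298]
tool_rot: [-0.001, 1.0, -0.001, 0.001]
ft_force: [1.1, -1.1, -0.7]
grip_width: 0.0189
grasp_force: 0.0
```

step_arm(targets="-0.55 0 0 0.05 0 0 0;-0.55 0 0 0.12 0 0 0;-0.4 0 0 0.18 0 0 0;-0.4 0 0 0.22 0 0 0;-0.4 0 0 0.22 0 0 0;-0.4 0 0 0.22 0 0 0")

```text
clock: 24.87
eef_pos: [0.5366, -0.3084, 0.1409]
tool_rot: [-0.001, 1.0, -0.001, 0.002]
ft_force: [-0.0, -0.3, -0.3]
grip_width: 0.0254
grasp_force: 0.0
```

Run:
```python
from h import *
i=bot.camera_info('wrist')
snap('wrist','w9.png',None,1.5); o=bot.get_obs(); print(o['eef_pos'],o['tool_rot'],o['grip_width'])
```

```text
[ 0.53551922 -0.30780187  0.13897869] [-9.12251149e-04  9.99999289e-01 -3.72205025e-04  6.72120152e-04] 0.025553060850177955
```

View pics/w9.png

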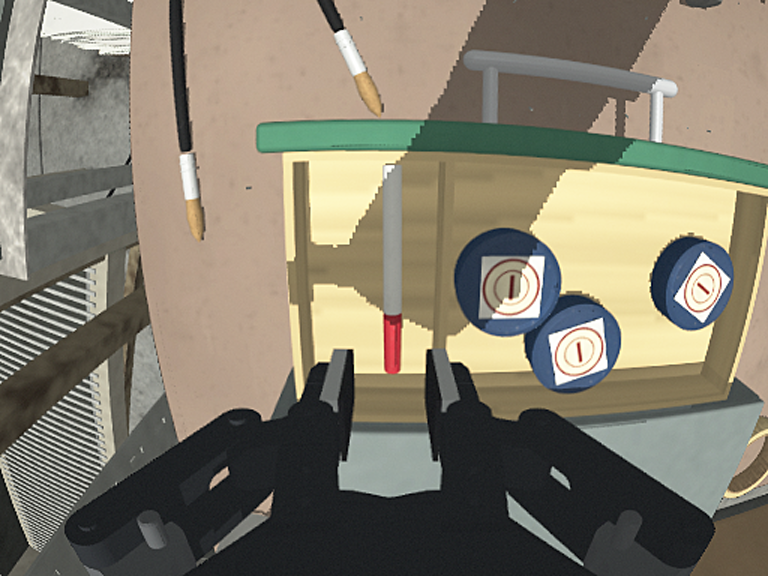

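The pen lies well in the right bay and all three tins are flat. I have one view left, so I'll rely on numbers from here.

Next is pen r1: middle (.431,.181), direction ≈ +0.03.

Run:
```python
from h import *
i=bot.camera_info('wrist')
def p(n,u,v,z): print(n,np.round(px('wrist',u/1.5,v/1.5,z,i)[:2],3))
p('mid',573,342,.044);p('C',508,281,.044);p('A',692,283,.044);p('pen',391,165,.027);p('pen',392,373,.027);p('back rim',400,412,.054)
p('right wall floor',310,200,.019);p('div top',443,200,.051)
im=bot.camera('top'); i=bot.camera_info('top'); hsv=cv2.cvtColor(im,cv2.COLOR_RGB2HSV)
for n,rs in (('red',[((0,130,80),(8,255,255)),((172,130,80),(180,255,255))]),('blue',[((100,110,40),(130,255,255))])):
    m=sum(cv2.inRange(hsv,*r) for r in rs).astype(np.uint8); c,l,s,cc=cv2.connectedComponentsWithStats(m)
    for k in range(1,c):
        if s[k,4]>12: print(n,s[k],np.round(px('top',*cc[k],.011,i)[:2],3))
```

```text
mid [ 0.568 -0.194]
C [ 0.529 -0.241]
A [ 0.529 -0.109]
pen [ 0.466 -0.307]
pen [ 0.596 -0.306]
back rim [ 0.608 -0.301]
right wall floor [ 0.487 -0.355]
div top [ 0.483 -0.28 ]
red [365  59  24  21 283] [ 0.927 -0.3  ]
red [136 125  25  22 249] [0.733 0.406]
red [368 124  19  18 194] [ 0.725 -0.289]
red [386 174   4  12  33] [ 0.582 -0.313]
red [222 215   3  11  28] [0.475 0.182]
red [190 350  26  23 247] [0.077 0.248]
red [180 357  21  27 198] [0.057 0.284]
red [204 375  14   9  78] [0.032 0.223]
blue [197 216   3  10  15] [0.475 0.256]
```

step_arm(targets="-0.1 -0.209 0.978 0 0 0 0.036;-0.1 -0.209 0.978 0 0 0 0.036;-0.1 -0.209 0.978 0 0 0 0.036;-0.1 -0.209 0.978 0 0 0 0.036;-0.1 -0.209 0.978 0 0 0 0.036;-0.1 -0.209 0.978 0 0 0 0.036;-0.1 -0.209 0.978 0 0 0 0.036;-0.1 -0.209 0.978 0 0 0 0.036;-0.1 -0.209 0.978 0 0 0 0.036;-0.1 -0.209 0.978 0 0 0 0.036")

```text
clock: 25.8
eef_pos: [0.4462, 0.1013, 0.1369]
tool_rot: [-0.015, 1.0, -0.0, -0.001]
ft_force: [0.6, -0.5, -0.8]
grip_width: 0.0382
grasp_force: 0.0
```

step_arm(targets="-0.1 0 0 0 0 0 0;-0.1 0 0 0 0 0 0;-0.1 0 0 0 0 0 0;-0.1 0 0 0 0 0 0")

```text
clock: 26.13
eef_pos: [0.448, 0.0986, 0.1376]
tool_rot: [-0.014, 1.0, -0.0, -0.001]
ft_force: [0.4, -0.5, -0.7]
grip_width: 0.0385
grasp_force: 0.0
```

```bash
cat >> h.py <<'E'
def caps():
    i=bot.camera_info('wrist'); o=bot.get_obs(); im=bot.camera('wrist'); hsv=cv2.cvtColor(im,cv2.COLOR_RGB2HSV)
    print(o['eef_pos'],o['tool_rot'])
    # white barrels and caps: centroid and end points along main axis
    for n,rs in (('red',[((0,130,60),(8,255,255)),((172,130,60),(180,255,255))]),('blue',[((100,150,90),(130,255,255))]),('white',[((0,0,200),(180,25,255))]),('grey',[((0,0,110),(180,35,200))])):
        m=np.sum([cv2.inRange(hsv,*r) for r in rs],0).astype(np.uint8); c,l,s,cc=cv2.connectedComponentsWithStats(m)
        for k in range(1,c):
            if 150<s[k,4]<2500:
                (cx,cy),wh,a=cv2.minAreaRect(np.argwhere(l==k)[:,::-1].astype(np.float32))
                if max(wh)/min(wh)<2.2: continue
                b=cv2.boxPoints(((cx,cy),wh,a)); q=sorted([(np.linalg.norm(b[j]-b[(j+1)%4]),j) for j in range(4)])[:2]
                e=[(b[j]+b[(j+1)%4])/2 for _,j in q]
                print(n,s[k,4],[np.round(x,0) for x in e],[np.round(px('wrist',*x,.008,i)[:2],3) for x in e])
E
python3 -c "
from h import *
caps()"
```

```text
[0.44803587 0.09864714 0.13759228] [-1.42185599e-02  9.99898578e-01 -3.40603232e-04 -7.41583076e-04]
red 395 [array([343., 192.], dtype=float32), array([340., 231.], dtype=float32)] [array([0.454, 0.181]), array([0.496, 0.183])]
blue 316 [array([412., 196.], dtype=float32), array([399., 230.], dtype=float32)] [array([0.456, 0.26 ]), array([0.495, 0.251])]
white 934 [array([348., 101.], dtype=float32), array([345., 193.], dtype=float32)] [array([0.366, 0.178]), array([0.455, 0.182])]
white 698 [array([414., 196.], dtype=float32), array([441., 116.], dtype=float32)] [array([0.456, 0.262]), array([0.369, 0.283])]
white 254 [array([482., 351.], dtype=float32), array([511., 293.], dtype=float32)] [array([0.743, 0.505]), array([0.614, 0.505])]
grey 927 [array([75.,  0.], dtype=float32), array([75., 70.], dtype=float32)] [array([ 0.253, -0.099]), array([ 0.331, -0.093])]
grey 174 [array([435., 114.], dtype=float32), array([410., 195.], dtype=float32)] [array([0.368, 0.275]), array([0.455, 0.257])]
grey 388 [array([212., 232.], dtype=float32), array([203., 274.], dtype=float32)] [array([0.5  , 0.052]), array([0.552, 0.039])]
grey 393 [array([307., 232.], dtype=float32), array([316., 274.], dtype=float32)] [array([0.497, 0.148]), array([0.548, 0.163])]
grey 578 [array([520., 303.], dtype=float32), array([493., 355.], dtype=float32)] [array([0.64 , 0.546]), array([0.766, 0.55 ])]
```

step_arm(targets="-0.1 -0.034 0.164 0 0 0 0;-0.1 -0.034 0.164 -0.03 0 0 0;-0.1 -0.034 0.164 -0.1 0 0 0;-0.1 -0.034 0.164 -0.17 0 0 0;-0.1 -0.034 0.164 -0.23 0 0 0;-0.1 -0.034 0.164 -0.26 0 0 0;-0.1 -0.034 0.164 -0.268 0 0 0;-0.1 -0.034 0.164 -0.268 0 0 0;-1 -0.034 0.164 -0.268 0 0 0;-1 -0.034 0.164 -0.268 0 0 0")

```text
clock: 27.02
eef_pos: [0.433, 0.1818, 0.0057]
tool_rot: [-0.014, 1.0, 0.001, 0.001]
ft_force: [0.3, -0.1, -0.1]
grip_width: 0.0151
grasp_force: 0.0
```

step_arm(targets="-1 0 0 0 0 0 0;-1 0 0 0 0 0 0;-1 0 0 0 0 0 0;-1 0 0 0.06 0 0 0;-1 0 0 0.14 0 0 -0.036;-1 0 0 0.2 0 0 -0.036;-1 0 0 0.2 0 0 -0.036")

```text
clock: 27.6
eef_pos: [0.4357, 0.1839, 0.111]
tool_rot: [-0.001, 1.0, 0.003, 0.006]
ft_force: [0.4, -0.8, -0.0]
grip_width: 0.0083
grasp_force: 58.7
```

step_arm(targets="-1 0.2 -0.99 0 0 0 0;-1 0.2 -0.99 0 0 0 0;-1 0.2 -0.99 0 0 0 0;-1 0.2 -0.99 0 0 0 0;-1 0.2 -0.99 0 0 0 0;-1 0.2 -0.99 0 0 0 0;-1 0.2 -0.99 0 0 0 0;-1 0.2 -0.99 0 0 0 0;-1 0.2 -0.99 0 0 0 0;-1 0.2 -0.99 0 0 0 0")

```text
clock: 28.43
eef_pos: [0.5138, -0.2285, 0.1044]
tool_rot: [-0.001, 1.0, 0.0, 0.0]
ft_force: [0.5, 0.9, -0.4]
grip_width: 0.0087
grasp_force: 58.7
```

step_arm(targets="-1 0.04 -0.22 0 0 0 0;-1 0.04 -0.22 0 0 0 0;-1 0.04 -0.22 0 0 0 0;-1 0.04 -0.22 0 0 0 0;-1 0.04 -0.22 0 0 0 0;-1 0.04 -0.22 0 0 0 0;-1 0.04 -0.22 0 0 0 0")

```text
clock: 29.02
eef_pos: [0.5335, -0.335, 0.1041]
tool_rot: [-0.002, 1.0, 0.0, -0.0]
ft_force: [-0.6, 1.0, 1.3]
grip_width: 0.0085
grasp_force: 58.8
```

step_arm(targets="-1 0.003 0.006 -0.05 0 0 0;-1 0.003 0.006 -0.1 0 0 0;-1 0.003 0.006 -0.13 0 0 0;-1 0.003 0.006 -0.138 0 0 0;-1 0.003 0.006 -0.138 0 0 0;-1 0.003 0.006 -0.138 0 0 0;-0.6 0.003 0.006 -0.138 0 0 0;-0.55 0.003 0.006 -0.138 0 0 0;-0.55 0.003 0.006 -0.138 0 0 0")

```text
clock: 29.77
eef_pos: [0.5361, -0.334, 0.0368]
tool_rot: [-0.001, 1.0, -0.001, 0.001]
ft_force: [-0.1, 0.7, -0.8]
grip_width: 0.0195
grasp_force: 0.0
```

step_arm(targets="-0.55 0 0 0.05 0 0 0;-0.55 0 0 0.12 0 0 0;-0.4 0 0 0.18 0 0 0;-0.4 0 0 0.22 0 0 0;-0.4 0 0 0.22 0 0 0;-0.4 0 0 0.22 0 0 0")

```text
clock: 30.27
eef_pos: [0.5364, -0.3344, 0.1478]
tool_rot: [-0.001, 1.0, -0.001, 0.002]
ft_force: [0.2, -0.1, -0.5]
grip_width: 0.0255
grasp_force: 0.0
```

```bash
python3 -c "
from h import *
caps(); snap('wrist','w10.png')"
```

```text
[ 0.53643481 -0.33443606  0.14782184] [-8.79845414e-04  9.99996398e-01 -1.35100741e-03  2.14564811e-03]
red 277 [array([288., 207.], dtype=float32), array([288., 244.], dtype=float32)] [array([ 0.565, -0.305]), array([ 0.607, -0.304])]
red 403 [array([260., 208.], dtype=float32), array([260., 246.], dtype=float32)] [array([ 0.566, -0.335]), array([ 0.609, -0.335])]
white 1067 [array([48., 13.], dtype=float32), array([106.,  31.], dtype=float32)] [array([ 0.338, -0.573]), array([ 0.378, -0.491])]
white 268 [array([255.,  22.], dtype=float32), array([268.,  50.], dtype=float32)] [array([ 0.384, -0.34 ]), array([ 0.411, -0.328])]
white 342 [array([35., 28.], dtype=float32), array([29., 72.], dtype=float32)] [array([ 0.352, -0.593]), array([ 0.404, -0.601])]
white 237 [array([149., 101.], dtype=float32), array([152., 130.], dtype=float32)] [array([ 0.456, -0.443]), array([ 0.485, -0.44 ])]
white 552 [array([ 27., 185.], dtype=float32), array([ 22., 105.], dtype=float32)] [array([ 0.54 , -0.626]), array([ 0.441, -0.616])]
grey 1881 [array([10.,  0.], dtype=float32), array([ 10., 160.], dt
[... 964 characters left out ...]
-0.486]), array([ 0.549, -0.498])]
grey 1922 [array([115., 208.], dtype=float32), array([107., 301.], dtype=float32)] [array([ 0.567, -0.494]), array([ 0.702, -0.537])]
grey 353 [array([225., 232.], dtype=float32), array([218., 272.], dtype=float32)] [array([ 0.593, -0.371]), array([ 0.644, -0.381])]
grey 336 [array([294., 233.], dtype=float32), array([301., 272.], dtype=float32)] [array([ 0.593, -0.298]), array([ 0.643, -0.289])]
grey 415 [array([ 70., 247.], dtype=float32), array([ 75., 310.], dtype=float32)] [array([ 0.622, -0.574]), array([ 0.729, -0.602])]
grey 334 [array([335., 331.], dtype=float32), array([386., 378.], dtype=float32)] [array([ 0.74 , -0.235]), array([ 0.87 , -0.126])]
```

Run:
```python
from h import *
i=bot.camera_info('top')
a=np.arctan2(.267,.4325)
for z in (.35,.45,.53):
  for u,v in [(200,425),(235,432),(265,460),(290,500),(310,525),(325,545),(300,450),(315,465)]:
    q=px('top',u/1.5,v/1.5,z,i)[:2]; print(z,(u,v),np.round(q,3),'dist left of arm line',round(-q[0]*np.sin(a)+q[1]*np.cos(a),3))
```

```text
0.35 (200, 425) [0.333 0.327] dist left of arm line 0.103
0.35 (235, 432) [0.323 0.279] dist left of arm line 0.068
0.35 (265, 460) [0.285 0.238] dist left of arm line 0.052
0.35 (290, 500) [0.233 0.204] dist left of arm line 0.051
0.35 (310, 525) [0.201 0.178] dist left of arm line 0.046
0.35 (325, 545) [0.175 0.158] dist left of arm line 0.043
0.35 (300, 450) [0.297 0.191] dist left of arm line 0.006
0.35 (315, 465) [0.277 0.171] dist left of arm line -0.001
0.45 (200, 425) [0.344 0.291] dist left of arm line 0.067
0.45 (235, 432) [0.335 0.25 ] dist left of arm line 0.037
0.45 (265, 460) [0.302 0.214] dist left of arm line 0.024
0.45 (290, 500) [0.256 0.185] dist left of arm line 0.023
0.45 (310, 525) [0.228 0.162] dist left of arm line 0.018
0.45 (325, 545) [0.206 0.144] dist left of arm line 0.015
0.45 (300, 450) [0.312 0.173] dist left of arm line -0.017
0.45 (315, 465) [0.295 0.155] dist left of arm line -0.023
0.53 (200, 425) [0.352 0.263] dist left of arm line 0.039
0.53 (235, 432) [0.344 0.226] dist left of arm line 0.012
0.53 (265, 460) [0.315 0.195] dist left of arm line 0.0
0.53 (290, 500) [0.275 0.169] dist left of arm line -0.0
0.53 (310, 525) [0.25  0.149] dist left of arm line -0.005
0.53 (325, 545) [0.23  0.133] dist left of arm line -0.007
0.53 (300, 450) [0.324 0.158] dist left of arm line -0.035
0.53 (315, 465) [0.309 0.143] dist left of arm line -0.04
```

Run:
```python
from h import *
from scipy.optimize import least_squares
def tri(n,t,s):
    o1,d1=ray('top',t[0]/1.5,t[1]/1.5);o2,d2=ray('scene',s[0]/1.5,s[1]/1.5)
    k=np.linalg.lstsq(np.c_[d1,-d2],o2-o1,rcond=None)[0]; p,q=o1+k[0]*d1,o2+k[1]*d2; print(n,np.round((p+q)/2,3),'gap',round(np.linalg.norm(p-q),3))
tri('toe',(200,425),(413,350)); tri('heel red end',(325,570),(637,360)); tri('orange/red boundary',(277,522),(568,352))
D=[(.241,.004,np.hypot(.222,.447),.231),(.4189,.178,np.hypot(.542,.2128),.201),(.4855,.1008,np.hypot(.568,.1764),.1327),(.2281,-.287,np.hypot(.445,.1008),.1304)]
D+= [ (lambda o:(o['joint_pos'][1],o['joint_pos'][2],np.hypot(*o['eef_pos'][:2]),o['eef_pos'][2]))(bot.get_obs())]
f=lambda p:np.ravel([[p[0]*np.sin(a)+p[1]*np.cos(a-b+p[3])-r,p[2]+p[0]*np.cos(a)-p[1]*np.sin(a-b+p[3])-z] for a,b,r,z in D])
s=least_squares(f,[.3,.4,.1,.1]); print(s.x,abs(s.fun).max())
```

```text
toe [0.329 0.352 0.283] gap 0.006
heel red end [0.103 0.173 0.24 ] gap 0.006
orange/red boundary [0.179 0.238 0.268] gap 0.009
[ 0.49228363  0.39067095 -0.16516071 -0.02512428] 0.0006492661307695435
```

Run:
```python
from h import *
def tri(n,t,s):
    o1,d1=ray('top',t[0]/1.5,t[1]/1.5);o2,d2=ray('scene',s[0]/1.5,s[1]/1.5)
    k=np.linalg.lstsq(np.c_[d1,-d2],o2-o1,rcond=None)[0]; p,q=o1+k[0]*d1,o2+k[1]*d2; print(n,np.round((p+q)/2,3),'gap',round(np.linalg.norm(p-q),3))
tri('tip',(325,575),(748,125)); tri('base',(268,512),(528,362))
# points along scene ray of tip & where the arm line crosses
o,d=ray('scene',748/1.5,125/1.5)
for z in (.4,.45,.5,.53): print(z,np.round(o+d*(z-o[2])/d[2],3))
im=cv2.imread('pics/top1.png')[390:576,160:420]; im2=cv2.imread('pics/scene1.png')[90:420,380:768]
a=cv2.resize(im,None,fx=1.54,fy=1.54); b=im2[:, :]; h=max(a.shape[0],b.shape[0]); 
c=np.zeros((h,a.shape[1]+b.shape[1],3),np.uint8); c[:a.shape[0],:a.shape[1]]=a; c[:b.shape[0],a.shape[1]:]=b; cv2.imwrite('pics/shoe.png',c); print(c.shape)
```

```text
tip [0.14  0.13  0.527] gap 0.115
base [0.205 0.26  0.254] gap 0.021
0.4 [ 0.085 -0.295  0.4  ]
0.45 [ 0.085 -0.151  0.45 ]
0.5 [ 0.085 -0.006  0.5  ]
0.53 [0.085 0.08  0.53 ]
(330, 788, 3)
```

Run:
```python
from h import *
o,d1=ray('top',270/1.5,515/1.5); _,d2=ray('top',322/1.5,572/1.5)
n=np.cross(d1,d2)
for s in [(748,125),(700,180),(640,250),(590,295),(540,350)]:
    q,d=ray('scene',s[0]/1.5,s[1]/1.5); print(s,np.round(q+d*(n@(o-q))/(n@d),3))
```

```text
(748, 125) [0.085 0.033 0.513]
(700, 180) [0.11  0.081 0.458]
(640, 250) [0.142 0.146 0.385]
(590, 295) [0.174 0.199 0.337]
(540, 350) [0.205 0.257 0.274]
```

View pics/shoe.png

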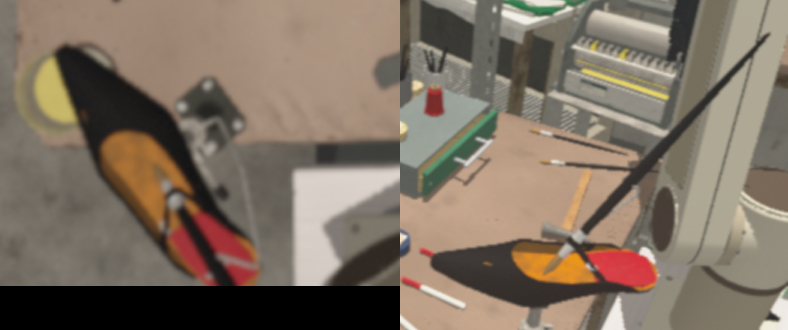

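The lower shoe area shows a dark stick clamped to the shoe. In the top view it runs from about (270,515) to (309,576), leaning back towards the robot. I'll recompute its 3D line.

Run:
```python
from h import *
for e in [(303,576),(309,576),(315,576)]:
  o,d1=ray('top',274/1.5,522/1.5); _,d2=ray('top',e[0]/1.5,e[1]/1.5)
  n=np.cross(d1,d2)
  print(e,[np.round(q+d*(n@(o-q))/(n@d),3) for q,d in [ray('scene',*(np.array(s)/1.5)) for s in [(748,125),(690,190),(620,265)]]])
```

```text
(303, 576) [array([0.085, 0.09 , 0.533]), array([0.114, 0.131, 0.467]), array([0.154, 0.185, 0.381])]
(309, 576) [array([0.085, 0.073, 0.528]), array([0.115, 0.119, 0.461]), array([0.154, 0.18 , 0.378])]
(315, 576) [array([0.085, 0.057, 0.522]), array([0.115, 0.108, 0.456]), array([0.155, 0.175, 0.375])]
```

The stick's tip is at about (.085,.085,.53). With the tool vertical over the blue pen, the upper arm would come close to it. I'll tilt the tool about its closing axis by about 0.49 rad, which puts the wrist farther out and to the right, similar to the safe pose used for tin3.

step_arm(targets="-0.1 0 0.8 0.02 0 0 -0.05;-0.1 0 0.8 0.02 0 0 -0.15;-0.1 0 0.8 0.02 0 0 -0.298;-0.1 0 0.8 0.02 0 0 -0.298;-0.1 0 0.8 0.02 0 0 -0.298;-0.1 0 0.8 0.02 0 0 -0.298;-0.1 0 0.8 0.02 0 0 -0.298;-0.1 0 0.8 0.02 0 0 -0.298;-0.1 0 0.8 0.02 0 0 -0.298;-0.1 0 0.8 0.02 0 0 -0.298")

```text
clock: 31.2
eef_pos: [0.5336, 0.0701, 0.1537]
tool_rot: [0.114, 0.993, 0.0, -0.002]
ft_force: [0.5, -0.6, 0.0]
grip_width: 0.0383
grasp_force: 0.0
```

step_arm(targets="-0.1 -0.05 0.03 0 0.029 0.121 0;-0.1 -0.1 0.06 0 0.058 0.243 0;-0.1 -0.17 0.1 0 0.086 0.364 0;-0.1 -0.17 0.1 0 0.115 0.486 0;-0.1 -0.17 0.1 0 0.144 0.607 0;-0.1 -0.17 0.1 0 0.144 0.607 0;-0.1 -0.17 0.1 0 0.144 0.607 0;-0.1 -0.17 0.1 0 0.144 0.607 0")

```text
clock: 31.87
eef_pos: [0.4497, 0.1163, 0.1544]
tool_rot: [0.113, 0.964, 0.028, -0.241]
ft_force: [-0.1, -0.8, 1.5]
grip_width: 0.0381
grasp_force: 0.0
```

```bash
python3 -c "
from h import *
caps(); print(bot.get_obs()['joint_pos'])" | grep -v grey
python3 - <<'E'
from h import *
from scipy.spatial.transform import Rotation as R
o=bot.get_obs(); print(R.from_quat(o['tool_rot']).as_matrix().round(3))
E
```

```text
[0.44973441 0.11628057 0.15444895] [ 0.11254137  0.96350379  0.02800428 -0.24126883]
red 280 [array([505., 348.], dtype=float32), array([480., 382.], dtype=float32)] [array([0.686, 0.411]), array([0.715, 0.358])]
blue 305 [array([388., 221.], dtype=float32), array([388., 256.], dtype=float32)] [array([0.457, 0.26 ]), array([0.495, 0.25 ])]
white 614 [array([383., 142.], dtype=float32), array([389., 219.], dtype=float32)] [array([0.368, 0.284]), array([0.456, 0.262])]
[0.14082654 0.5861044  0.20719216 1.65161268 0.17246954 0.332598  ]
[[-0.859  0.23  -0.457]
 [ 0.203  0.973  0.109]
 [ 0.47   0.    -0.883]]
```

step_arm(targets="-0.1 -0.035 0.08 0 0 0 -0.03;-0.1 -0.035 0.16 0 0 0 -0.03;-0.1 -0.035 0.24 0 0 0 -0.03;-0.1 -0.035 0.302 -0.02 0 0 -0.03;-0.1 -0.035 0.302 -0.09 0 0 -0.03;-0.1 -0.035 0.302 -0.16 0 0 -0.03;-0.1 -0.035 0.302 -0.18 0 0 -0.03;-0.1 -0.035 0.302 -0.18 0 0 -0.03")

```text
clock: 32.58
eef_pos: [0.4304, 0.2667, 0.0644]
tool_rot: [0.124, 0.962, 0.03, -0.242]
ft_force: [0.2, 0.1, -0.8]
grip_width: 0.0385
grasp_force: 0.0
```

```bash
python3 -c "
from h import *
caps(); o=bot.get_obs(); print(o['joint_pos'],o['ft_force'])" | grep -v grey
```

```text
[0.43039908 0.26673668 0.06442963] [ 0.12367354  0.96185132  0.02998391 -0.24217321]
blue 619 [array([263., 285.], dtype=float32), array([264., 330.], dtype=float32)] [array([0.457, 0.262]), array([0.49 , 0.254])]
white 793 [array([59., -3.], dtype=float32), array([-4., 33.], dtype=float32)] [array([0.067, 0.085]), array([ 0.066, -0.034])]
white 1315 [array([261., 163.], dtype=float32), array([263., 270.], dtype=float32)] [array([0.369, 0.283]), array([0.447, 0.265])]
[0.38478497 0.69212061 0.15494801 1.43853886 0.28555247 0.58172911] [-0.10138166 -0.94039179  1.07616486]
```

step_arm(targets="-0.1 0.002 0.003 -0.05 0 0 0;-0.1 0.002 0.003 -0.09 0 0 0;-0.1 0.002 0.003 -0.11 0 0 0;-0.1 0.002 0.003 -0.116 0 0 0;-0.1 0.002 0.003 -0.116 0 0 0;-1 0.002 0.003 -0.116 0 0 0;-1 0.002 0.003 -0.116 0 0 0;-1 0.002 0.003 -0.116 0 0 0;-1 0.002 0.003 -0.116 0 0 0;-1 0.002 0.003 -0.116 0 0 0")

```text
clock: 33.47
eef_pos: [0.4349, 0.2693, 0.0089]
tool_rot: [0.124, 0.962, 0.032, -0.239]
ft_force: [0.8, -1.9, 5.8]
grip_width: 0.0079
grasp_force: 58.8
```

step_arm(targets="-1 0 0 0 0 0 0;-1 0 0 0.06 0 0 0;-1 0 0 0.12 0 0 0;-1 0 0 0.2 0 0 0;-1 0 -0.06 0.24 0 0 0;-1 0 -0.14 0.24 0 0 0;-1 0 -0.22 0.24 0 0 0;-1 0.02 -0.3 0.24 0 0 0;-1 0.05 -0.38 0.24 0 0 0;-1 0.08 -0.46 0.24 0 0 0")

```text
clock: 34.3
eef_pos: [0.4731, 0.0392, 0.128]
tool_rot: [0.123, 0.962, 0.031, -0.24]
ft_force: [0.7, 0.2, -0.9]
grip_width: 0.0078
grasp_force: 58.6
```

step_arm(targets="-1 0 -0.03 0.02 -0.03 -0.12 0;-1 0 -0.08 0.04 -0.063 -0.241 0;-1 0.02 -0.14 0.04 -0.095 -0.362 0;-1 0.06 -0.2 0.04 -0.126 -0.482 0;-1 0.1 -0.28 0.04 -0.158 -0.603 0;-1 0.12 -0.36 0.04 -0.158 -0.603 0;-1 0.12 -0.44 0.04 -0.158 -0.603 0;-1 0.12 -0.52 0.04 -0.158 -0.603 0;-1 0.12 -0.52 0.04 -0.158 -0.603 0")

```text
clock: 35.05
eef_pos: [0.5327, -0.2261, 0.1478]
tool_rot: [0.131, 0.991, -0.002, 0.001]
ft_force: [1.1, -0.0, 0.9]
grip_width: 0.0081
grasp_force: 58.8
```

step_arm(targets="-1 0 -0.05 0 0 0 0.12;-1 0 -0.1 0 0 0 0.24;-1 0 -0.18 0 0 0 0.326;-1 0 -0.18 0 0 0 0.326;-1 0 -0.18 0 0 0 0.326;-1 0 -0.18 0 0 0 0.326;-1 0 -0.18 0 0 0 0.326")

```text
clock: 35.63
eef_pos: [0.533, -0.3079, 0.1473]
tool_rot: [-0.001, 1.0, 0.0, -0.0]
ft_force: [1.0, -0.0, 0.4]
grip_width: 0.0084
grasp_force: 58.8
```

Run:
```python
from h import *
from scipy.spatial.transform import Rotation as R
o=bot.get_obs(); print(o['eef_pos'],o['ft_force'],o['grip_width'],'\n',R.from_quat(o['tool_rot']).as_matrix().round(3))
i=bot.camera_info('wrist'); im=bot.camera('wrist'); cv2.imwrite('pics/w11.png',im[:,:,::-1]); hsv=cv2.cvtColor(im,cv2.COLOR_RGB2HSV)
z=o['eef_pos'][2]+.002
for n,lo,hi in (('blue',(100,150,60),(130,255,255)),('white',(0,0,100),(180,35,255))):
    m=cv2.inRange(hsv,lo,hi); c,l,s,cc=cv2.connectedComponentsWithStats(m)
    for k in range(1,c):
        if s[k,4]>200 and 235<cc[k][0]<285: print(n,s[k],np.round(px('wrist',s[k,0]+s[k,2]/2,s[k,1],z,i),3),np.round(px('wrist',s[k,0]+s[k,2]/2,s[k,1]+s[k,3],z,i),3))
```

```text
[ 0.53295725 -0.30791398  0.14726631] [ 0.96663459 -0.00350609  0.43958437] 0.008416307878618487 
 [[-1.    -0.001 -0.001]
 [-0.001  1.     0.001]
 [ 0.001  0.001 -1.   ]]
blue [251 290  19  42 710] [ 0.559 -0.307  0.149] [ 0.593 -0.307  0.149]
white [ 249  115   21  175 2942] [ 0.462 -0.308  0.149] [ 0.559 -0.308  0.149]
white [234 233  14  42 377] [ 0.522 -0.318  0.149] [ 0.548 -0.318  0.149]
white [271 233  14  41 356] [ 0.522 -0.298  0.149] [ 0.548 -0.298  0.149]
```

step_arm(targets="-1 0.014 -0.02 -0.05 0 0 0;-1 0.014 -0.02 -0.12 0 0 0;-1 0.014 -0.02 -0.17 0 0 0;-1 0.014 -0.02 -0.2 0 0 0;-1 0.014 -0.02 -0.212 0 0 0;-1 0.014 -0.02 -0.212 0 0 0;-1 0.014 -0.02 -0.212 0 0 0;-0.6 0.014 -0.02 -0.212 0 0 0;-0.55 0.014 -0.02 -0.212 0 0 0;-0.55 0.014 -0.02 -0.212 0 0 0")

```text
clock: 36.52
eef_pos: [0.5404, -0.3187, 0.0417]
tool_rot: [-0.0, 1.0, 0.0, 0.0]
ft_force: [0.7, -0.5, 0.0]
grip_width: 0.0193
grasp_force: 0.0
```

step_arm(targets="-0.55 0 0 0.05 0 0 0;-0.55 0 0 0.12 0 0 0;-0.5 0 0 0.2 0 0 0;-0.5 0 0 0.26 0 0 0;-0.5 0 0 0.26 0 0 0;-0.5 0 0 0.26 0 0 0")

```text
clock: 37.02
eef_pos: [0.5417, -0.3199, 0.1744]
tool_rot: [-0.0, 1.0, -0.002, 0.003]
ft_force: [-0.6, -0.0, -1.0]
grip_width: 0.0213
grasp_force: 0.0
```

Run:
```python
from h import *
o=bot.get_obs(); print(o['eef_pos'])
i=bot.camera_info('wrist'); im=bot.camera('wrist'); cv2.imwrite('pics/w12.png',im[:,:,::-1]); hsv=cv2.cvtColor(im,cv2.COLOR_RGB2HSV)
for n,lo,hi in (('blue',(100,110,30),(130,255,255)),('red',(0,130,60),(8,255,255)),('red2',(172,130,60),(180,255,255)),('white',(0,0,100),(180,35,255))):
    m=cv2.inRange(hsv,lo,hi); c,l,s,cc=cv2.connectedComponentsWithStats(m)
    for k in range(1,c):
        p=px('wrist',*cc[k],.03,i)
        if s[k,4]>80 and .45<p[0]<.63 and -.38<p[1]<-.03: 
            r=cv2.minAreaRect(np.argwhere(l==k)[:,::-1].astype(np.float32)); print(n,s[k],np.round(p[:2],3),'rect',np.round(r[1]),round(r[2]),np.round(px('wrist',s[k,0],s[k,1],.03,i)[:2],3),np.round(px('wrist',s[k,0]+s[k,2],s[k,1]+s[k,3],.03,i)[:2],3))
```

```text
[ 0.54168457 -0.31992524  0.17443148]
blue [310 138  48  53 375] [ 0.521 -0.259] rect [28. 60.] 39 [ 0.5   -0.271] [ 0.554 -0.217]
blue [ 320  144   91   94 1427] [ 0.559 -0.201] rect [90. 62.] 43 [ 0.506 -0.261] [ 0.612 -0.142]
blue [ 429  145   50   56 1021] [ 0.531 -0.105] rect [50. 54.] 27 [ 0.502 -0.137] [ 0.567 -0.045]
blue [257 198  11  36 337] [ 0.581 -0.318] rect [35. 10.] 90 [ 0.562 -0.323] [ 0.602 -0.311]
red2 [268 189  10  36 331] [ 0.571 -0.307] rect [35.  9.] 90 [ 0.552 -0.312] [ 0.592 -0.301]
red2 [241 190  11  36 325] [ 0.572 -0.334] rect [35. 10.] 90 [ 0.554 -0.339] [ 0.593 -0.328]
white [ 257   99   23  100 1943] [ 0.511 -0.312] rect [99. 22.] 90 [ 0.463 -0.323] [ 0.563 -0.3  ]
white [240 100  12  91 967] [ 0.507 -0.334] rect [90. 11.] 89 [ 0.464 -0.339] [ 0.555 -0.328]
white [325 153  39  38 462] [ 0.533 -0.235] rect [37. 38.] 90 [ 0.515 -0.256] [ 0.554 -0.211]
white [442 152  35  45 274] [ 0.533 -0.088] rect [25. 37.] 31 [ 0.509 -0.118] [ 0.562 -0.05 ]
white [339 157  20  30 176] [ 0.535 -0.227] rect [15. 31.] 18 [ 0.519 -0.241] [ 0.55  -0.217]
white [340 163  13  19 138] [ 0.535 -0.232] rect [18. 12.] 90 [ 0.525 -0.24 ] [ 0.545 -0.224]
white [450 162  20  26 302] [ 0.534 -0.087] rect [25. 19.] 90 [ 0.52  -0.105] [ 0.55  -0.066]
white [367 191  36  42 368] [ 0.577 -0.183] rect [32. 38.] 72 [ 0.554 -0.207] [ 0.605 -0.154]
white [372 199  26  27 257] [ 0.578 -0.183] rect [26. 25.] 90 [ 0.563 -0.2  ] [ 0.596 -0.163]
white [378 204  16  17 159] [ 0.579 -0.182] rect [13. 16.] 45 [ 0.569 -0.192] [ 0.59  -0.169]
white [218 232  17  42 380] [ 0.624 -0.356] rect [12. 41.] 8 [ 0.601 -0.365] [ 0.654 -0.348]
white [284 232  17  42 387] [ 0.624 -0.285] rect [42. 12.] 83 [ 0.6   -0.294] [ 0.654 -0.273]
```

All three pens lie parallel in the right bay. Now I'll shut the gripper and go in front of the handle to push the drawer closed.

step_arm(targets="-0.8 -0.08 0.05 0 0 0 0;-1 -0.16 0.1 0 0 0 0;-1 -0.24 0.15 0 0 0 0;-1 -0.33 0.226 0 0 0 0;-1 -0.33 0.226 0 0 0 0;-1 -0.33 0.226 -0.06 0 0 0;-1 -0.33 0.226 -0.12 0 0 0;-1 -0.33 0.226 -0.19 0 0 0;-1 -0.33 0.226 -0.25 0 0 0;-1 -0.33 0.226 -0.276 0 0 0")

```text
clock: 37.9
eef_pos: [0.3706, -0.2036, 0.0285]
tool_rot: [-0.0, 1.0, 0.002, -0.004]
ft_force: [-0.5, 1.5, 0.2]
grip_width: 0.0002
grasp_force: 0.0
```

step_arm(targets="-1 0 0 0 0 0 0;-1 0.01 0 0 0 0 0;-1 0.03 0 0 0 0 0;-1 0.05 0 0 0 0 0;-1 0.07 0 0 0 0 0;-1 0.09 0 0 0 0 0;-1 0.11 0 0 0 0 0;-1 0.13 0 0 0 0 0;-1 0.15 0 0 0 0 0;-1 0.17 0 0 0 0 0")

```text
clock: 38.73
eef_pos: [0.4615, -0.2065, 0.0337]
tool_rot: [-0.0, 1.0, -0.0, 0.0]
ft_force: [-4.2, -1.6, 0.8]
grip_width: -0.0001
grasp_force: 1.5
```

step_arm(targets="-1 0.02 0 0 0 0 0;-1 0.04 0 0 0 0 0;-1 0.06 0 0 0 0 0;-1 0.08 0 0 0 0 0;-1 0.1 0 0 0 0 0;-1 0.12 0 0 0 0 0;-1 0.135 0 0 0 0 0;-1 0.145 0 0 0 0 0;-1 0.15 0 0 0 0 0;-1 0.15 0 0 0 0 0")

```text
clock: 39.57
eef_pos: [0.5363, -0.2058, 0.0335]
tool_rot: [-0.0, 1.0, 0.0, 0.001]
ft_force: [-0.5, 0.2, -0.1]
grip_width: 0.0002
grasp_force: 0.0
```

step_arm(targets="-1 0.004 0 0 0 0 0;-1 0.008 0 0 0 0 0;-1 0.01 0 0 0 0 0;-1 0.01 0 0 0 0 0")

```text
clock: 39.9
eef_pos: [0.5399, -0.2058, 0.0333]
tool_rot: [-0.0, 1.0, 0.0, -0.0]
ft_force: [-1.8, 0.7, 1.1]
grip_width: 0.0002
grasp_force: 0.9
```

step_arm(targets="-1 0.004 0 0 0 0 0;-1 0.008 0 0 0 0 0;-1 0.008 0 0 0 0 0")

```text
clock: 40.15
eef_pos: [0.5407, -0.2058, 0.0331]
tool_rot: [0.0, 1.0, 0.0, -0.004]
ft_force: [-10.4, 0.1, 7.1]
grip_width: 0.0001
grasp_force: 4.9
```

step_arm(targets="-1 0.004 0 0 0 0 0;-1 0.008 0 0 0 0 0;-1 0.008 0 0 0 0 0")

```text
clock: 40.4
eef_pos: [0.5408, -0.2058, 0.0328]
tool_rot: [0.001, 1.0, 0.0, -0.007]
ft_force: [-19.5, -0.3, 14.4]
grip_width: 0.0001
grasp_force: 9.4
```

The drawer is at its stop: the force rose with no motion, at the predicted x. I'll back off, lift clear and check.

step_arm(targets="-1 -0.03 0 0 0 0 0;-1 -0.07 0 0 0 0 0;-1 -0.14 0 0 0 0 0;-1 -0.2 0 0.06 0 0 0;-1 -0.24 0 0.14 0 0 0;-1 -0.26 0 0.22 0 0 0;-1 -0.28 0 0.3 0 0 0;-1 -0.28 0 0.34 0 0 0;-1 -0.28 0 0.34 0 0 0;-1 -0.28 0 0.34 0 0 0")

```text
clock: 41.23
eef_pos: [0.4098, -0.2069, 0.2055]
tool_rot: [-0.0, 1.0, -0.001, 0.003]
ft_force: [-0.2, -0.6, -0.1]
grip_width: -0.0
grasp_force: 0.0
```

step_arm(targets="-1 0 0 0 0 0 0;-1 0 0 0 0 0 0;-1 0 0 0 0 0 0;-1 0 0 0 0 0 0")

```text
clock: 41.57
eef_pos: [0.4075, -0.2057, 0.2019]
tool_rot: [-0.0, 1.0, 0.001, -0.001]
ft_force: [-0.2, 0.4, 0.0]
grip_width: -0.0002
grasp_force: 0.0
```

Run:
```python
from h import *
o=bot.get_obs(); print(o['eef_pos'],o['ft_force'],o['clock'])
i=bot.camera_info('wrist'); im=bot.camera('wrist'); hsv=cv2.cvtColor(im,cv2.COLOR_RGB2HSV)
m=cv2.inRange(hsv,(60,90,20),(88,255,255)); c,l,s,cc=cv2.connectedComponentsWithStats(m)
for k in range(1,c):
    if s[k,4]>300: print('green',s[k],np.round(px('wrist',cc[k][0],s[k,1],.054,i)[:2],3),np.round(px('wrist',cc[k][0],s[k,1]+s[k,3],.054,i)[:2],3))
i=bot.camera_info('top'); hsv=cv2.cvtColor(bot.camera('top'),cv2.COLOR_RGB2HSV)
for n,lo,hi,z in (('blue',(105,80,30),(130,255,255),.025),('green',(60,90,20),(88,255,255),.05),('red',(172,130,60),(180,255,255),.153)):
    m=cv2.inRange(hsv,lo,hi); c,l,s,cc=cv2.connectedComponentsWithStats(m)
    for k in range(1,c):
        p=px('top',*cc[k],z,i)
        if s[k,4]>30 and .3<p[0]<.8 : print(n,s[k],np.round(p[:2],3))
```

```text
[ 0.40751422 -0.20568725  0.20190559] [-0.15029827  0.43656426  0.01798732] 41.5667
green [340 171  31   5  67] [ 0.597 -0.209]
green [299 173  37   3  84] [ 0.598 -0.101]
green [374 172  34   3  63] [ 0.596 -0.31 ]
```

Run:
```python
from h import *
im=bot.camera('top'); old=cv2.resize(cv2.imread('pics/top1.png'),(512,384),interpolation=cv2.INTER_AREA)[:,:,::-1]
d=cv2.absdiff(im,np.ascontiguousarray(old)).max(2); d=cv2.GaussianBlur(d,(5,5),0)
for n,(u,v),r in [('tin4',(169,187),12),('cream',(325,127),12),('thread',(380,131),12),('where t3 was',(207,188),12),('where b pen was',(195,235),12)]:
    print(n,d[v-r:v+r,u-r:u+r].mean().round(1),im[v,u-9],old[v,u-9])
```

```text
tin4 4.6 [ 86  96 116] [ 86  94 112]
cream 4.8 [208 193 162] [203 188 158]
thread 4.2 [92 25 26] [89 23 24]
where t3 was 39.2 [161 136 117] [ 81  91 112]
where b pen was 13.0 [167 143 125] [162 138 120]
```

The fourth tin, cream tin and thread cone haven't moved, and the front is shut. Handing in.

```bash
python3 -c "
from workcell import bot
print(bot.job_done())"
```

```text
the job is handed in; nothing more can be done
None
```

I handed the job in at about 42 s of the 210 s allowed, with no verdict shown: the drawer is pushed to its stop holding three blue tins (left bay) and all three pens (right bay), and the fourth tin, cream tin and thread cone haven't moved.

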